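# Close up the loaded sample chamber

### The arm

A 6-joint arm with a two-finger parallel gripper is mounted at the origin on a cart in front of the work surface, level with it; the furniture and walls round the work are solid. World frame = base frame: x ahead of the robot, y to its left, z up, the work surface at z = 0. Lengths are in m, angles in rad, forces in N, time in s.
With the tool pointing down it reaches from about 0.35 to 0.975 m from the base axis. Payload 7.1 kg.
Tool frame: the origin (TCP) lies midway between the tips of the shut fingers; the grasp point (between the pads) lies 19 mm behind it; z points along the fingers, x is the direction in which the jaws open and shut, and the axes are right-handed (so a half turn about z gives the same grasp; the last joint's range is limited). The gripper opens to 88 mm and grips with 3 to 60 N. Pads are 20 mm wide; open, the fingers measure 115 mm over their backs; the gripper's body (75 mm by 178 mm) begins 61 mm behind the grasp point.
Start: joints at [1.184, 0.423, 1.63, -0, 1.089, -0.019], TCP at [0.225, 0.583, 0.195] pointing down, gripper open.
Joint ranges: [-3, 3], [-0.9, 2.11], [0.09, 2.58], [-1.31, 4.45], [0.11, 2.69], [-2.54, 2.54]. Speed limits (rad/s): [2.39, 2.39, 3.01, 3.14, 3.14, 3.14].

### API

Orientations are given as a unit quaternion [w, x, y, z].
In Python, from station import move_pose, movel, movej, command_gripper, wait, inverse_kinematics, read_camera, camera_info, MotionError, job_done, get_time, get_joint_pos, get_qvel, get_effort, get_tcp_pos, get_ee_rot, get_ft_force, get_ft_torque, get_grip_width gives the robot as it stands. Calls block until the motion is done:
- move_pose(position, orientation): joint-space move of the TCP to a pose.
- movel(position, frame=None, v=0.15, until_force=None): straight line of the TCP; frame=None keeps the orientation; v is the mean speed in m/s. With until_force (N) it stops when the force on the tool has changed by that much, and returns True; else False.
- movej(angles): joint-space move.
- command_gripper(opening): opening from 0.0 (shut) to 1.0 (fully open); the grip force is fixed at half the most; returns when the fingers have stopped.
- wait(seconds).
- inverse_kinematics(position, orientation): joint angles nearest the present ones, or None.
- read_camera(name): name is "scene" or "top"; returns the picture (480x640x3 uint8, red, green, blue); there is no depth.
- camera_info(name): a dict with "intrinsics" (3x3 intrinsics, pixels), "dist" ([k1, k2, p1, p2, k3] as OpenCV has them; the pictures are not rectified), "T" (4x4, takes a point from camera to world coordinates). Camera axes: x right, y up, looking along -z (the intrinsics and any distortion apply to the point x, -y, -z); pixel columns grow to the right and rows downward; lengths in m; the calibration is good to about 2 mm. A picture is of the moment at which its call begins. camera_info takes no time and is no camera call.
A pose or a line that the arm cannot do raises MotionError and nothing moves.
- job_done(): hands the job in, once; it reports no verdict.
Readings, each from a call of its own:
- get_time(): time.
- get_joint_pos(): joint angles.
- get_qvel(): joint speeds.
- get_effort(): joint torques, N m.
- get_tcp_pos(): TCP position.
- get_ee_rot(): TCP orientation.
- get_ft_force(): force on the tool from outside, world axes, zero at the start.
- get_ft_torque(): the same for the moment, N m.
- get_grip_width(): opening from 0.0 (shut) to 1.0 (fully open).
Only numpy, scipy, OpenCV 4.12 (cv2) and the standard library are available. Lean on these libraries where they do the work, as an engineer would, in place of code of your own. Each camera call takes 0.05 s, during which the arm holds its last target.

### The job

The sample chamber is loaded; close it up. Lift the lid out of its stand, lay it flat on the worktop with the handle up and let go, then take it again by the handle, set it down inside the lip of the chamber and let go. Then swing both levers inward and press them fully home so that they hold the lid down level, without shifting or tipping the film roll, the dropper bottle, the flask or the plastic bottle.

Things in the scene. Friction and masses are not known exactly. Their poses are not given: they have to be found in the camera images.
- lid_center (a point): Centre of the lid's plate: plain aluminium, 110 x 180 x 10 mm, about 0.35 kg, black bar handle on one face. x along the 110 mm, y along the 180 mm, z out of the handle face. At the start it stands loosely in the stand on a 180 mm edge (may lean a few degrees), upper edge about 118 mm high, handle face to the robot's right. It fits the chamber either way round
- lid_handle (a point): Centre of the lid's handle bar: 14 mm thick round bar, 58 mm long along the lid's y, its axis 40 mm from the lid's underside (30 mm off the handle face), on two 10 mm legs 42 mm apart; same axes as lid_center
- lid_stand: Grey plastic lid stand, fixed; base 100 x 180 x 8 mm, origin at the centre of its underside, slot along its y; two pairs of posts at y = -66 and +66 mm, 16 mm wide, 50 mm high from the worktop, 12.6 mm slot between them. +x points to the robot's right (the lid's handle side). The worktop between stand and chamber is free, room to lay the lid
- chamber: Grey sample chamber with vials inside, fixed, open on top, 128 (x) x 198 (y) mm over the walls; origin at the centre of its underside. A lip with a flared aluminium edge, up to 83 mm high, surrounds a seat of 118 x 188 mm: the lid has 4 mm play each way, at the top of the flare about 9 mm. Levers at both y ends stand up to 145 mm high
- chamber_seat (a point): Centre of the seat on the ledge, 66 mm above the worktop, where the middle of the lid's underside must end. Two rubber strips at chamber y = -84 and +84 mm stand 5 mm above the ledge on springs (each 3 N raised, 7 N pressed home), so the laid-on lid first rests 5 mm high
- lever_left (a joint): Angle (rad) of the steel lever at the chamber's +y end: 0 home, level, pointing inward over the lid; 1.57 upright; more leans outward (limit 2.4). Pin parallel to chamber x at chamber y = +109, z = 88 mm. The hinge is stiff (0.35 N m) and stays where left; a foot 25 mm from the pin meets the raised lid at 0.2 rad and pushes it down; about 10 N at the cross bar closes it
- lever_right (a joint): The same for the lever at the chamber's -y end, pin at chamber y = -109 mm, z = 88 mm
- lever_left_grip (a point): Centre of the left lever's cross bar at its free end: 12 mm thick, 30 mm long, parallel to the chamber's x, 55 mm from the pin. The lever's arm is 16 mm wide
- lever_right_grip (a point): Centre of the right lever's cross bar, the same sizes
- film_roll: Bystander: standing off-white film roll, 63 mm across, 101 mm high; origin at its foot
- dropper_bottle: Bystander: small white dropper bottle with black cap, 34 mm across, 74 mm high; origin at its foot
- flask: Bystander: glass conical flask, 66 mm across, 116 mm high; origin at its foot
- pp_bottle: Bystander: white wide-neck plastic bottle, 67 mm across, 134 mm high; origin at its foot
Mind the look-alikes: they are no part of the job. What is shaped like the part that bears lid_center but red is not meant.

How it is judged:
On the way, in this order (a step that is already met when the one before it is completed fails the run):
1. the lid is lifted out of its stand (height (world z) of lid_center above 0.085 m), for 0.1 s.
2. the lid lies flat on the worktop, handle up, let go (height (world z) of lid_center below 0.012 m and angle between lid_center's own z axis and vertical below 0.08 rad and contact force between the fingers and anything else below 0.1 N), for 0.2 s.
3. the lid lies inside the chamber's lip, let go (z of lid_center in the frame of chamber between 0.066 and 0.0795 m and horizontal distance between lid_center and chamber_seat below 0.007 m and angle between lid_center's own z axis and vertical below 0.05 rad and contact force between the fingers and anything else below 0.1 N), for 0.2 s.
At the end, for the whole second after the job is handed in: Both levers are home (under 0.1 rad) and the lid lies handle up on the ledge inside the lip: plate centre within 7 mm of the seat's centre sideways, within 2.5 mm of its home height and level within 0.025 rad (value of joint each of lever_left, lever_right below 0.1 rad and z of lid_center in the frame of chamber between 0.068 and 0.0735 m and horizontal distance between lid_center and chamber_seat below 0.007 m and angle between lid_center's own z axis and vertical below 0.025 rad); the robot touches nothing.
It fails at once if the film roll, dropper bottle, flask or plastic bottle is shifted more than 30 mm or tipped over (distance of any of film_roll, dropper_bottle, flask, pp_bottle from where it was at the start of the episode above 0.03 m or angle between any of film_roll, dropper_bottle, flask, pp_bottle's own z axis and vertical above 0.6 rad).
It also fails if it takes over 72 s, if anything falls off the work surface, if the arm or the gripper's body presses on something with over 40 N, if the wrist force passes 120 N, or if a joint passes its speed limit or range.

## Working session

There is one attempt and no reset: what is moved stays moved. The work goes in short steps, each a Python script; the robot and the scene stay as the last script left them, time stands still between calls to the robot, and variables do not carry over. Pictures are saved under pics/ and viewed, and the job is handed in when it is done.

```bash
ls; mkdir -p pics
python3 - <<'E'
from station import *
import cv2,numpy as np
np.set_printoptions(precision=4,suppress=True)
for n in("scene","top"):
    im=read_camera(n); cv2.imwrite(f"pics/{n}0.png",im[:,:,::-1])
    print(n,camera_info(n))
print(get_time(),get_tcp_pos(),get_ee_rot(),get_ft_force())
E
```

```text
pics
scene {'intrinsics': array([[452.4364,   0.    , 318.5865],
       [  0.    , 452.4364, 233.4927],
       [  0.    ,   0.    ,   1.    ]]), 'dist': array([-0.0086,  0.    ,  0.    ,  0.    ,  0.    ]), 'T': array([[ 0.7723,  0.3841, -0.506 , -0.0469],
       [-0.6352,  0.47  , -0.6128, -0.7197],
       [ 0.0024,  0.7947,  0.607 ,  0.8534],
       [ 0.    ,  0.    ,  0.    ,  1.    ]])}
top {'intrinsics': array([[442.3132,   0.    , 321.1534],
       [  0.    , 442.3132, 241.8193],
       [  0.    ,   0.    ,   1.    ]]), 'dist': array([-0.0719,  0.    ,  0.    ,  0.    ,  0.    ]), 'T': array([[-0.008 ,  0.9987, -0.0511,  0.5213],
       [-1.    , -0.008 ,  0.0011,  0.0409],
       [ 0.0007,  0.0511,  0.9987,  1.2972],
       [ 0.    ,  0.    ,  0.    ,  1.    ]])}
0.1 [0.2245 0.5827 0.1943] [ 0.0004  0.8245  0.5659 -0.0006] [ 0.1577 -0.1899 -0.0161]
```

View pics/scene0.png

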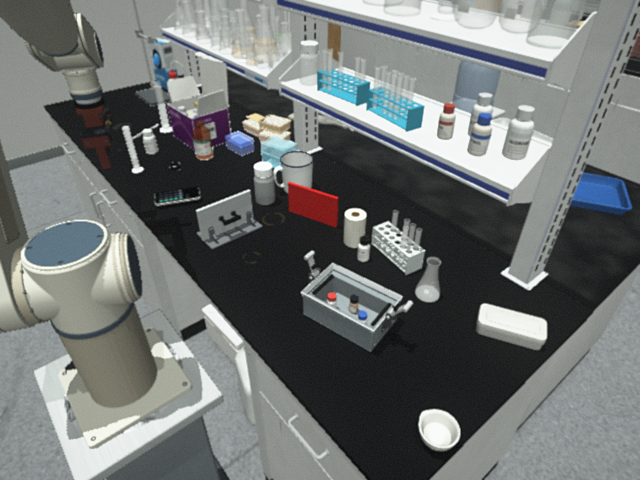

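View pics/top0.png

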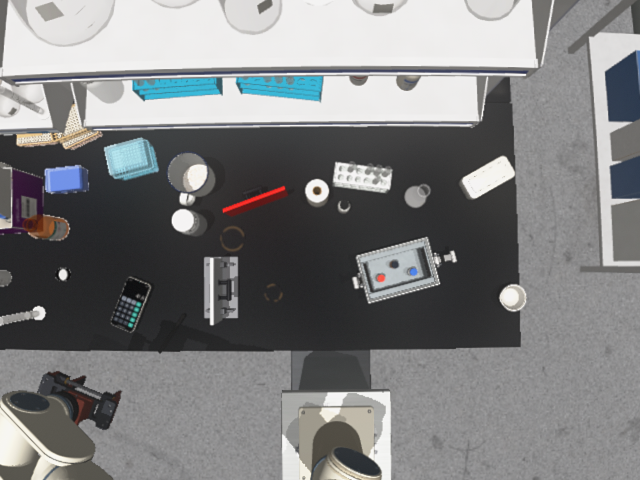

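Run:
```python
import cv2
t=cv2.imread("pics/top0.png"); s=cv2.imread("pics/scene0.png")
a=cv2.resize(t[240:340,190:290],(600,600),interpolation=cv2.INTER_CUBIC)
b=cv2.resize(t[225:315,345:465],(800,600),interpolation=cv2.INTER_CUBIC)
c=cv2.resize(s[180:255,180:280],(800,600),interpolation=cv2.INTER_CUBIC)
d=cv2.resize(s[240:360,280:440],(800,600),interpolation=cv2.INTER_CUBIC)
for n,i in zip("abcd",(a,b,c,d)): cv2.imwrite(f"pics/z{n}.png",i)
```

```text
(no output)
```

View pics/za.png

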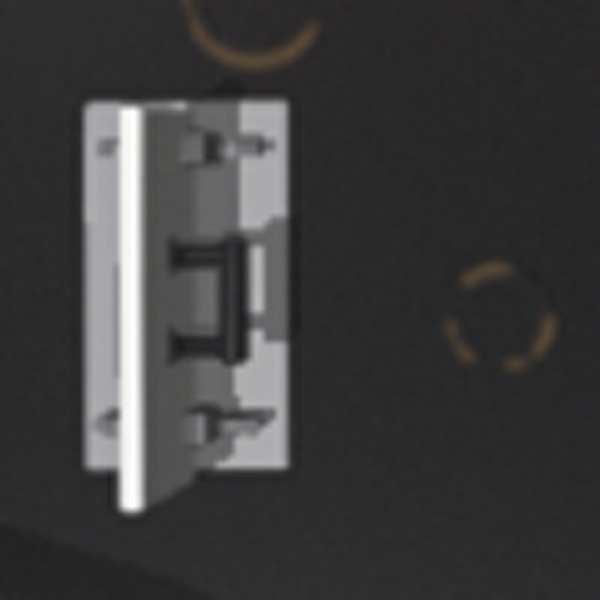

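View pics/zb.png

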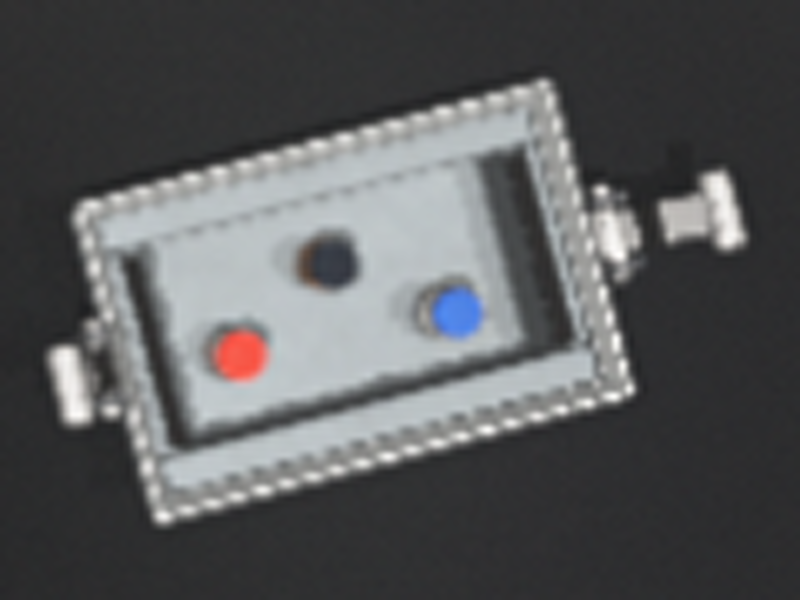

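View pics/zc.png

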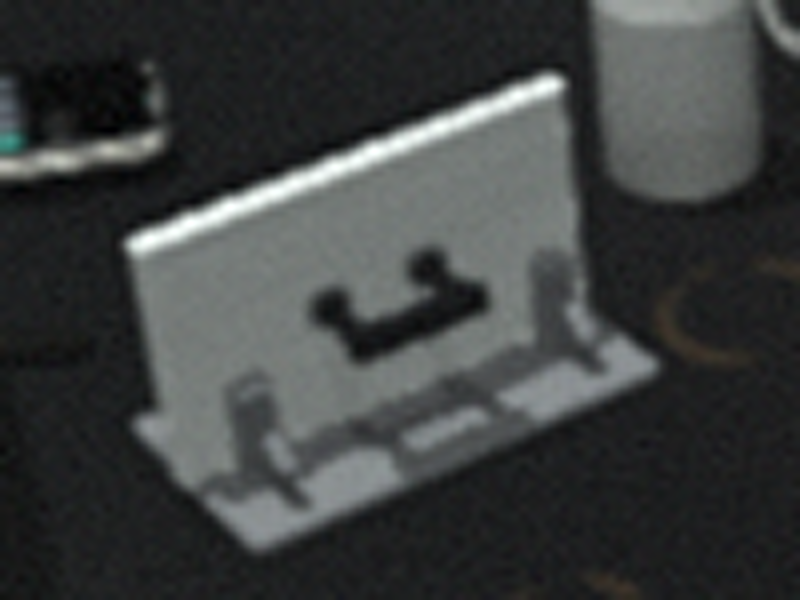

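View pics/zd.png

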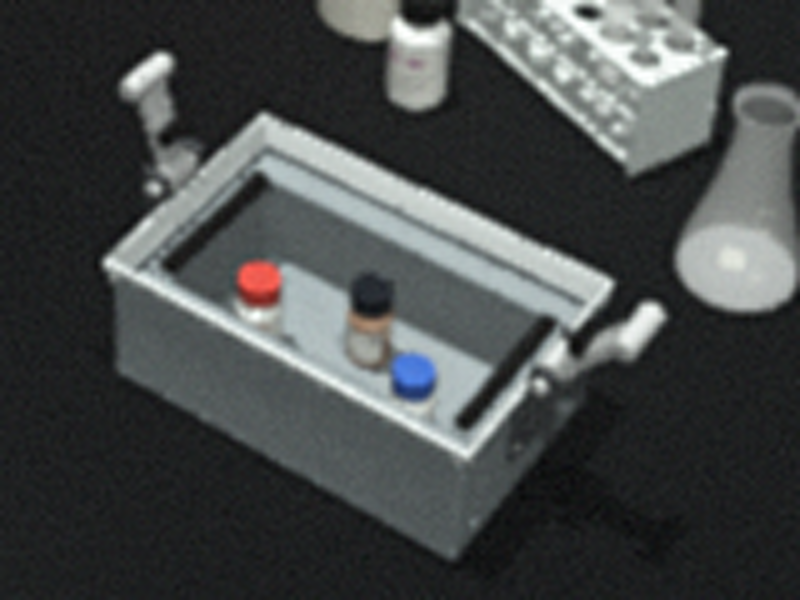

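```bash
cat > h.py <<'E'
from station import *
import cv2,numpy as np
from scipy.spatial.transform import Rotation as R
np.set_printoptions(precision=4,suppress=True)
CI={n:camera_info(n) for n in("scene","top")}
def ray(n,px):
    c=CI[n];px=np.asarray(px,float).reshape(-1,1,2)
    u=cv2.undistortPoints(px,c["intrinsics"],c["dist"]).reshape(-1,2)
    d=np.c_[u[:,0],-u[:,1],-np.ones(len(u))]@c["T"][:3,:3].T
    return c["T"][:3,3],d
def onz(n,px,z):
    o,d=ray(n,px); return o+d*((z-o[2])/d[:,2])[:,None]
def proj(n,P):
    c=CI[n];P=np.atleast_2d(P);q=(P-c["T"][:3,3])@c["T"][:3,:3]
    q=q*[1,-1,-1]
    return cv2.projectPoints(q,np.zeros(3),np.zeros(3),c["intrinsics"],c["dist"])[0].reshape(-1,2)
def rect(n,mask,z):
    cs,_=cv2.findContours(mask.astype(np.uint8),cv2.RETR_EXTERNAL,cv2.CHAIN_APPROX_NONE)
    c=max(cs,key=cv2.contourArea)
    w=onz(n,c.reshape(-1,2),z)[:,:2]
    return cv2.minAreaRect((w*1000).astype(np.float32)),w,c
def quat(xa,za):
    xa=np.array(xa,float);za=np.array(za,float);za/=np.linalg.norm(za)
    xa-=za*(xa@za);xa/=np.linalg.norm(xa)
    q=R.from_matrix(np.c_[xa,np.cross(za,xa),za]).as_quat()
    return np.r_[q[3],q[:3]]
def snap(n,name,box=None,k=1):
    im=read_camera(n)[:,:,::-1].copy()
    if box: x0,y0,x1,y1=box; cv2.imwrite(f"pics/{name}.png",cv2.resize(im[y0:y1,x0:x1],None,fx=k,fy=k,interpolation=cv2.INTER_CUBIC))
    else: cv2.imwrite(f"pics/{name}.png",im)
    return im
E
python3 - <<'E'
from h import *
t=cv2.imread("pics/top0.png");s=cv2.imread("pics/scene0.png")
g=cv2.cvtColor(t,cv2.COLOR_BGR2GRAY)
def sub(img,x0,y0,x1,y1,th):
    m=np.zeros_like(img);m[y0:y1,x0:x1]=img[y0:y1,x0:x1]>th;return m
m=sub(g,345,225,465,315,90)
mo=cv2.morphologyEx(m,cv2.MORPH_CLOSE,np.ones((5,5)))
n,l,st,ce=cv2.connectedComponentsWithStats(m)
for i in range(1,n):
    if st[i,4]>10: print(st[i],ce[i])
mo=cv2.morphologyEx(cv2.morphologyEx(m,cv2.MORPH_CLOSE,np.ones((5,5))),cv2.MORPH_OPEN,np.ones((25,25)))
r,w,c=rect("top",m,.083); print("chamber raw",r)
r,w,c=rect("top",mo,.083); print("chamber open",r)
# lid top edge
m=sub(g,190,240,290,340,215); r,w,c=rect("top",m,.118); print("lid top",r,w.min(0),w.max(0),c.reshape(-1,2).min(0),c.reshape(-1,2).max(0))
m=sub(g,190,240,290,340,110); r,w,c=rect("top",m,.008); print("stand",r,w.min(0),w.max(0))
gs=cv2.cvtColor(s,cv2.COLOR_BGR2GRAY)
m=sub(gs,180,180,260,255,200); r,w,c=rect("scene",m,.118); print("lid top scene",r)
m=sub(gs,180,180,250,255,60)*0
E
```

```text
[ 352  237   89   67 3502] [396.4872 269.8766]
[444 250  13  13 106] [450.3774 256.6698]
chamber raw ((504.213623046875, -166.67933654785156), (137.4139862060547, 250.81759643554688), 14.446357727050781)
chamber open ((490.98175048828125, -140.6132049560547), (154.381103515625, 120.56974029541016), 89.40061950683594)
lid top ((452.831787109375, 334.5859069824219), (175.7513427734375, 5.4934000968933105), 0.05231159180402756) [0.365  0.3318] [0.5407 0.3374] [210 258] [212 324]
stand ((446.4306335449219, 359.8404541015625), (47.220970153808594, 197.93893432617188), 89.61280059814453) [0.3475 0.3356] [0.5455 0.3828]
lid top scene ((452.2354736328125, 328.43902587890625), (8.542716026306152, 176.38502502441406), 89.8475341796875)
```

Run:
```python
from h import *
t=cv2.imread("pics/top0.png").astype(int);s=cv2.imread("pics/scene0.png")
g=t.mean(2)
for r in (262,276,290,304,318): print(r,g[r,200:242].astype(int))
print(g[250:330,211].astype(int)); print(g[250:330,207].astype(int)); print(g[250:330,236].astype(int));print('h',g[275:305,229].astype(int))
def P(u,v,z): return onz("top",[[u,v]],z)[0]
```

```text
262 [ 44  44  42  62 151 170 168 165 163 171 235 245 247 173  94  78  80  80
  80  81  86  87  91  90  65  64  74 101 105 105 126 127 127 133 167 170
 170 144  58  39  43  40]
276 [ 43  43  41  61 155 173 168 168 166 173 235 245 247 167  91  78  78  80
  80  80  80  81  92 101 103 103 104 103 102 111 170 173 172 172 164 128
 124 109  48  34  41  42]
290 [ 42  41  41  54 132 164 168 167 164 149 231 246 247 169  89  78  79  79
  80  80  80  82  91 101 104 104  70  44  58  43  40 101 173 173 110 103
 104  92  44  34  42  43]
304 [ 42  42  38  52 131 166 169 168 167 171 230 245 247 176  91  79  80  81
  80  81  81  83  90 101 104 104 103 102 110 166 173 172 171 172 173 172
 172 144  56  40  41  41]
318 [ 45  44  44  43  64  86  91  86  79 109 219 246 247 188  94  78  81  82
  81  82  83  82  70  57  56  65  76  77  76  75  75  75  75  75  74  74
  74  61  43  42  44  44]
[ 43  44  44  44  44  43  57 136 237 246 245 244 245 245 245 245 245 245
 245 245 245 245 246 245 245 245 245 246 245 246 245 245 245 246 245 246
 246 246 246 246 246 246 246 246 246 246 246 246 246 246 246 245 245 245
 
[... 182 characters left out ...]
6 166 166 166 166 166 167 167 168 166 167 168 167 167 167 167 167 168
 168 168 168 168 167 167 168 167 168 167 167 169 168 169 168 169 168 168
 168 168 169 168 151 108 120 124 142 169 169 169 171 160  86  45  42  43
  44  43  44  45  45  45  44  45]
[ 61  48  42  43  41  42  81 155 170 170 169 169 170 168 166 169 170 169
 169 169 169 169 170 170 171 169 124 103 103 104 104 103 105 102 103 103
 104 103 104 103 104 104 104 104 104 103 110 164 172 172 173 173 173 173
 172 173 174 174 169 169 174 175 173 174 173 173 175 168  74  41  43  44
  46  47  45  46  45  44  45  45]
h [111 111 111  90  60  45  42  43  42  43  43  44  45  45  42  43  44  44
  45  44  44  44  44  43  43  78 160 168 167 166]
```

Run:
```python
from h import *
P=lambda u,v,z,n="top": print((u,v,z),onz(n,[[u,v]],z)[0])
P(211.3,291,.118);P(209.6,257,.118);P(213,325,.118)
P(220.45,287.3,.008);P(203.4,256.7,.008);P(237.4,317.8,.008)
# handle bar: left edge/right edge
P(225.8,290,.063);P(230.6,290,.063);P(228.2,278.2,.063);P(228.2,300.2,.063)
# scene: lid top edge corners from zc.png (scale 8, off 180,180)
for a in((132,245),(558,82)): P(180+a[0]/8-.5+.06,180+a[1]/8-.44,.118,"scene")
for a in((355,345),(478,290)): P(180+a[0]/8-.44,180+a[1]/8-.44,.063,"scene")
for a in((260,552),(660,365)): P(180+a[0]/8-.44,180+a[1]/8-.44,.004,"scene")
```

```text
(211.3, 291, 0.118) [0.4526 0.3337 0.118 ]
(209.6, 257, 0.118) [0.5434 0.3385 0.118 ]
(213, 325, 0.118) [0.3623 0.3292 0.118 ]
(220.45, 287.3, 0.008) [0.4569 0.3341 0.008 ]
(203.4, 256.7, 0.008) [0.5464 0.3846 0.008 ]
(237.4, 317.8, 0.008) [0.3682 0.2846 0.008 ]
(225.8, 290, 0.063) [0.452  0.3066 0.063 ]
(230.6, 290, 0.063) [0.452  0.2931 0.063 ]
(228.2, 278.2, 0.063) [0.4849 0.2999 0.063 ]
(228.2, 300.2, 0.063) [0.4237 0.2999 0.063 ]
(196.06, 210.185, 0.118) [0.3637 0.3304 0.118 ]
(249.31, 189.81, 0.118) [0.5418 0.3274 0.118 ]
(223.935, 222.685, 0.063) [0.4278 0.297  0.063 ]
(239.31, 215.81, 0.063) [0.4819 0.2986 0.063 ]
(212.06, 248.56, 0.004) [0.37   0.2808 0.004 ]
(262.06, 225.185, 0.004) [0.5499 0.2847 0.004 ]
```

```bash
cat >> h.py <<'E'
def tri(a,b):
    (o1,d1),(o2,d2)=[(o,d[0]/np.linalg.norm(d[0])) for o,d in(ray("top",[a]),ray("scene",[b]))]
    k=np.linalg.lstsq(np.c_[d1,-d2],o2-o1,rcond=None)[0]
    p,q=o1+d1*k[0],o2+d2*k[1]; return (p+q)/2,np.linalg.norm(p-q)
E
python3 - <<'E'
from h import *
k=800/120
T=lambda a:(345+a[0]/k-.43,225+a[1]/k-.43)
S=lambda a:(280+a[0]/5-.4,240+a[1]/5-.4)
tc=[T(a) for a in((75,205),(548,80),(632,398),(158,522))]
sc=[S(a) for a in((265,115),(612,285),(468,455),(107,262))]
W1=onz("top",tc,.083);W2=onz("scene",sc,.083)
for W in(W1,W2):
    c=W.mean(0); l=(W[0]+W[3]-W[1]-W[2])/2; s=(W[0]+W[1]-W[2]-W[3])/2
    print(W[:,:2].round(4).tolist(),c,"len",np.hypot(*l[:2]),np.hypot(*s[:2]),"yaw of long",np.degrees(np.arctan2(l[1],l[0])),"short",np.degrees(np.arctan2(s[1],s[0])))
for a,b in zip(tc,sc): print(tri(a,b))
print("L",tri(T((70,385)),S((150,75))));print("R",tri(T((722,210)),S((643,318))))
E
```

```text
[[0.5456, -0.0553], [0.5957, -0.2523], [0.4639, -0.2848], [0.4152, -0.088]] [ 0.5051 -0.1701  0.083 ] len 0.20298039009061272 0.1350481679064405 yaw of long 104.07831289883303 short 13.960792361714377
[[0.5445, -0.0607], [0.5918, -0.2579], [0.4652, -0.2884], [0.4157, -0.0938]] [ 0.5043 -0.1752  0.083 ] len 0.20181269947499986 0.13160882323349155 yaw of long 103.87866992691058 short 13.99152149788738
(array([ 0.5466, -0.0564,  0.0789]), np.float64(0.0024517158360869997))
(array([ 0.5964, -0.2541,  0.077 ]), np.float64(0.0008776667125391306))
(array([ 0.465 , -0.2864,  0.0811]), np.float64(0.0032838833883815336))
(array([ 0.4164, -0.0895,  0.0792]), np.float64(0.0038147623779103564))
L (array([ 0.4756, -0.0493,  0.1392]), np.float64(0.004006689719187109))
R (array([ 0.542 , -0.3101,  0.1351]), np.float64(0.004643639876145158))
```

```bash
cat >> h.py <<'E'
def tq(a,sgn=1,yaw=0):
    """tool z tilted: a=deg from down towards +y; jaw axis in the yz plane; yaw rotates all about world z"""
    a=np.radians(a);z=np.array([0,np.sin(a),-np.cos(a)]);x=sgn*np.array([0,np.cos(a),np.sin(a)])
    Rz=R.from_euler('z',yaw,degrees=True).as_matrix()
    return quat(Rz@x,Rz@z),Rz@z
E
python3 - <<'E'
from h import *
B=np.array([.454,.2995,.063])
for sg in(1,-1):
    for a,p in((50,B),(50,B+[0,0,.09]),(20,[.454,.25,.16]),(-20,[.454,.2,.16]),(-40,[.454,.12,.16]),(-40,[.454,.12,.04])):
        q,z=tq(a,sg)
        for b in(0,-.1):
            print(sg,a,b,inverse_kinematics(np.array(p)+z*(.012+b),q))
E
```

```text
1 50 0 None
1 50 -0.1 [-0.0841  0.5324  2.0999  1.1199  1.0124 -2.5316]
1 50 0 [ 0.0842  0.4795  2.0912  1.2041  0.9574 -2.4227]
1 50 -0.1 [-0.0841  0.3487  2.0711  1.0161  1.1152 -2.3187]
1 20 0 [ 0.2715  0.3039  2.0062  0.4802  0.7941 -1.6329]
1 20 -0.1 [ 0.2007  0.1505  1.9435  0.4059  1.0138 -1.5809]
1 -20 0 [ 0.5794  0.4038  1.8449 -0.325   1.1113 -0.8142]
1 -20 -0.1 [ 0.6296  0.3124  1.7281 -0.2892  1.3226 -0.8383]
1 -40 0 [ 0.6061  0.5024  1.8503 -0.5827  1.287  -0.6529]
1 -40 -0.1 [ 0.6942  0.4437  1.7198 -0.5189  1.4839 -0.6944]
1 -40 0 [ 0.6061  0.708   1.868  -0.6333  1.1034 -0.5159]
1 -40 -0.1 [ 0.6942  0.6153  1.7719 -0.5399  1.2906 -0.5796]
-1 50 0 [0.0842 0.6753 2.0931 1.3463 0.8994 0.4825]
-1 50 -0.1 [-0.0841  0.5324  2.0999  1.1199  1.0124  0.61  ]
-1 50 0 [0.0842 0.4795 2.0912 1.2041 0.9574 0.7189]
-1 50 -0.1 [-0.0841  0.3487  2.0711  1.0161  1.1152  0.8229]
-1 20 0 [0.2715 0.3039 2.0062 0.4802 0.7941 1.5087]
-1 20 -0.1 [0.2007 0.1505 1.9435 0.4059 1.0138 1.5606]
-1 -20 0 [ 0.5794  0.4038  1.8449 -0.325   1.1113  2.3274]
-1 -20 -0.1 [ 0.6296  0.3124  1.7281 -0.2892  1.3226  2.3033]
-1 -40 0 [ 0.6061  0.5024  1.8503 -0.5827  1.287   2.4887]
-1 -40 -0.1 [ 0.6942  0.4437  1.7198 -0.5189  1.4839  2.4472]
-1 -40 0 None
-1 -40 -0.1 None
```

Run:
```python
from h import *
for yaw in(-30,-20,-10,10,20,30,40,60):
  for sg in(1,-1):
    q,z=tq(-40,sg,yaw)
    for p in([.454,.12,.16],[.454,.12,.04]):
        j=inverse_kinematics(np.array(p)+z*.012,q); print(yaw,sg,p[2],None if j is None else j)
```

```text
-30 1 0.16 [ 0.4757  0.5894  1.6801 -0.3563  1.4919 -0.4284]
-30 1 0.04 [ 0.4757  0.7706  1.6967 -0.3685  1.3069 -0.3574]
-30 -1 0.16 None
-30 -1 0.04 None
-20 1 0.16 [ 0.5227  0.5642  1.7298 -0.4308  1.4323 -0.5087]
-20 1 0.04 [ 0.5227  0.7518  1.7466 -0.4514  1.2473 -0.4192]
-20 -1 0.16 None
-20 -1 0.04 None
-10 1 0.16 [ 0.5665  0.5351  1.7869 -0.5059  1.3637 -0.5836]
-10 1 0.04 [ 0.5665  0.7307  1.8041 -0.5388  1.179  -0.4726]
-10 -1 0.16 None
-10 -1 0.04 None
10 1 0.16 [ 0.6402  0.4669  1.9188 -0.663   1.2031 -0.7166]
10 1 0.04 [ 0.6402  0.6847  1.9372 -0.7385  1.0221 -0.547 ]
10 -1 0.16 [ 0.6402  0.4669  1.9188 -0.663   1.2031  2.425 ]
10 -1 0.04 None
20 1 0.16 [ 0.6673  0.429   1.9911 -0.7487  1.1127 -0.7747]
20 1 0.04 [ 0.6673  0.6616  2.0103 -0.8595  0.9372 -0.5626]
20 -1 0.16 [ 0.6673  0.429   1.9911 -0.7487  1.1127  2.3669]
20 -1 0.04 None
30 1 0.16 [ 0.6854  0.3892  2.0658 -0.8426  1.016  -0.8272]
30 1 0.04 [ 0.6854  0.6398  2.0861 -1.0036  0.8514 -0.5585]
30 -1 0.16 [ 0.6854  0.3892  2.0658 -0.8426  1.016   2.3144]
30 -1 0.04 None
40 1 0.16 [ 0.6918  0.3484  2.1412 -0.948   0.913  -0.8738]
40 1 0.04 [ 0.6918  0.6205  2.1628 -1.18    0.7687 -0.5286]
40 -1 0.16 [ 0.6918  0.3484  2.1412 -0.948   0.913   2.2678]
40 -1 0.04 None
60 1 0.16 [ 0.6549  0.2668  2.2862 -1.2148  0.6863 -0.9433]
60 1 0.04 None
60 -1 0.16 [ 0.6549  0.2668  2.2862 -1.2148  0.6863  2.1983]
60 -1 0.04 None
```

Run:
```python
from h import *
B=np.array([.454,.2995,.063])
for a in(38,40,42,45):
    q,z=tq(a,1)
    for b,dz in((0,0),(-.1,0),(0,.03),(0,.09)):
        j=inverse_kinematics(B+[0,0,dz]+z*(.011+b),q); print(a,b,dz,j)
    q,z=tq(a-90,1,-15); print('end',inverse_kinematics(np.array([.454,.12,.04])+z*.011,q))
```

```text
38 0 0 [ 0.1882  0.5748  2.0801  1.1554  0.7221 -2.3731]
38 -0.1 0 [ 0.0552  0.403   2.0822  0.9347  0.8698 -2.2187]
38 0 0.03 [ 0.1882  0.5114  2.077   1.0893  0.751  -2.2838]
38 0 0.09 [ 0.1882  0.3912  2.0584  0.9704  0.8227 -2.1157]
end [ 0.5972  0.8524  1.6805 -0.5489  1.4062 -0.3883]
40 0 0 [ 0.1694  0.589   2.0841  1.196   0.7489 -2.429 ]
40 -0.1 0 [ 0.0298  0.4209  2.0874  0.9726  0.8907 -2.2771]
40 0 0.03 [ 0.1694  0.5249  2.0819  1.1322  0.7751 -2.3409]
40 0 0.09 [ 0.1694  0.403   2.0653  1.0156  0.8414 -2.1724]
end [ 0.5898  0.8332  1.6959 -0.5404  1.3749 -0.3964]
42 0 0 [ 0.151   0.6041  2.0874  1.2326  0.7771 -2.4813]
42 -0.1 0 [ 0.0051  0.4403  2.0917  1.0075  0.9131 -2.333 ]
42 0 0.03 [ 0.151   0.5394  2.0862  1.1716  0.8009 -2.3948]
42 0 0.09 [ 0.151   0.4159  2.0716  1.0582  0.8619 -2.2268]
end [ 0.5819  0.8143  1.7113 -0.5317  1.3435 -0.4052]
45 0 0 None
45 -0.1 0 [-0.0306  0.472   2.0965  1.0541  0.9491 -2.4118]
45 0 0.03 [ 0.1243  0.5631  2.0915  1.2242  0.842  -2.4697]
45 0 0.09 [ 0.1243  0.4373  2.08    1.1171  0.8957 -2.3041]
end [ 0.5693  0.7862  1.7345 -0.5181  1.2961 -0.4196]
```

Run:
```python
from h import *
B=np.array([.454,.2995,.063])
q,z=tq(42,1)
movel([.2245,.5827,.26],v=.3)
q0,_=tq(15,1); move_pose([.42,.20,.26],q0)
command_gripper(.26)
move_pose(B-z*.10,q); print(get_time(),get_tcp_pos(),get_grip_width())
movel(B-z*.03,v=.15)
snap("top","g1",(170,220,330,340),5); snap("scene","g1s",(160,160,300,265),5.5)
print(get_time(),get_ft_force())
```

```text
4.0 [0.4542 0.2325 0.1376] 0.2609839471070497
4.7167 [-0.1614  0.4417  0.451 ]
```

View pics/g1.png

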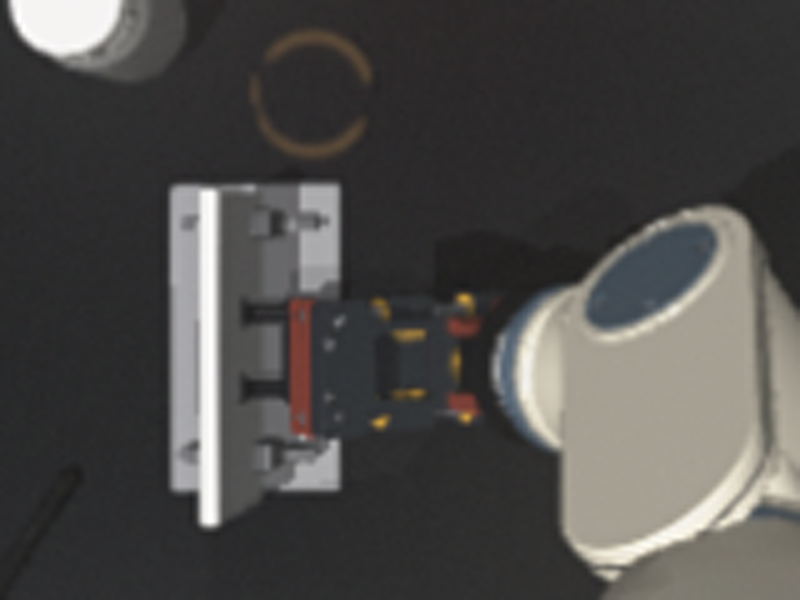

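View pics/g1s.png

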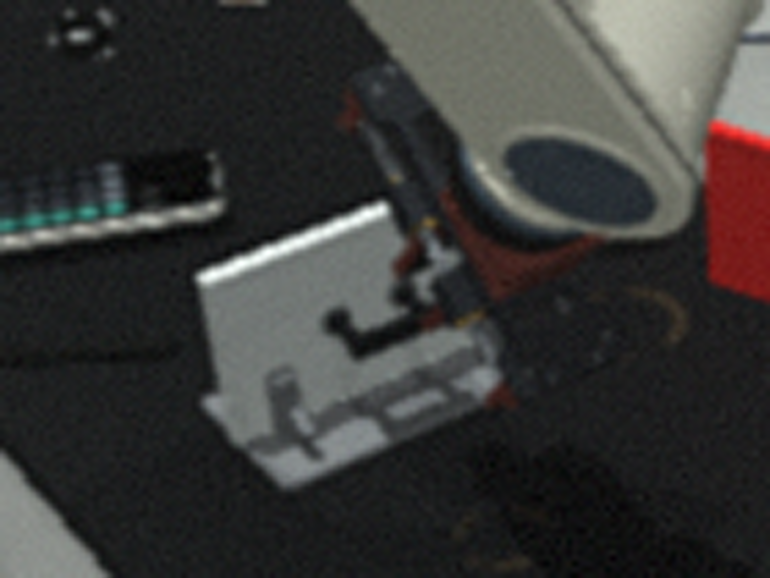

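Run:
```python
from h import *
B=np.array([.454,.2995,.063])
q,z=tq(42,1)
print(movel(B+z*.011,v=.06,until_force=6),get_tcp_pos(),get_ft_force())
command_gripper(0); print(get_grip_width(),get_ft_force())
snap("top","g2",(170,220,330,340),5)
movel(get_tcp_pos()+[0,0,.01],v=.05); print(get_ft_force())
movel(get_tcp_pos()+[0,0,.09],v=.12); print(get_ft_force(),get_grip_width(),get_time(),get_tcp_pos())
snap("top","g3",(170,220,330,340),5); snap("scene","g3s",(160,120,300,225),5.5)
```

```text
False [0.4539 0.3069 0.0547] [0.9616 0.3895 0.8975]
0.002731105827424972 [-0.8083 -0.2975 -1.3572]
[ 0.3777  0.4037 -0.4266]
[ 0.6876 -0.4812  0.209 ] 0.0038173918760315887 7.3917 [0.454  0.3068 0.1549]
```

View pics/g3.png

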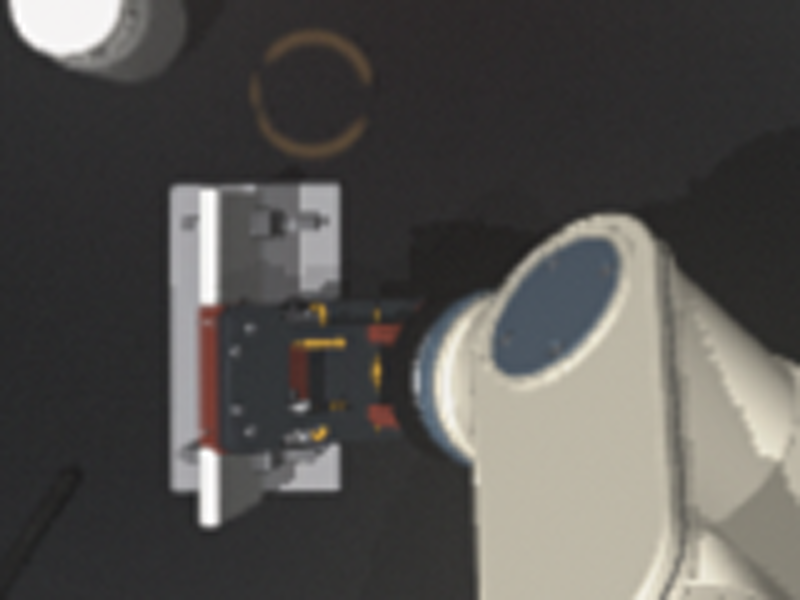

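View pics/g3s.png

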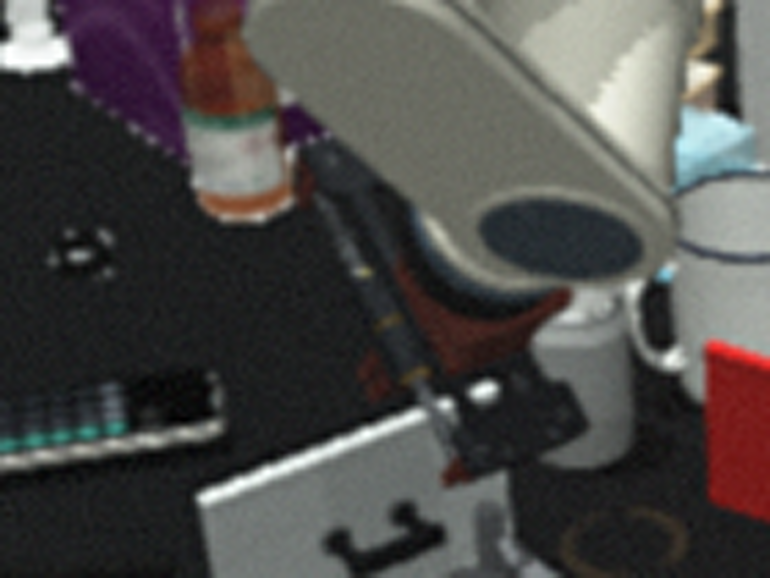

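View pics/g2.png

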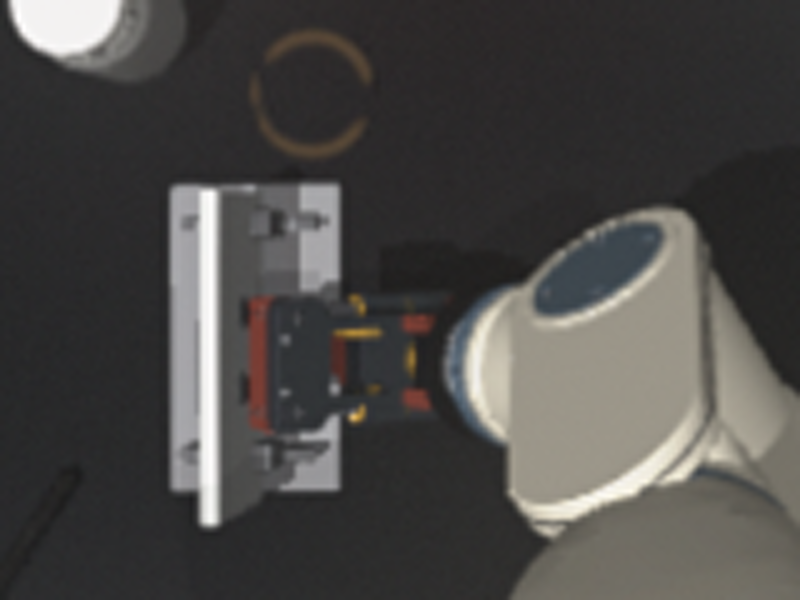

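Run:
```python
from h import *
print(get_tcp_pos(),get_ft_force())
q,z=tq(42,1)
movel(get_tcp_pos()-z*.08+np.array([-.0,-.1,.05]),v=.2)
t=snap("top","g4",(200,250,260,330),7);s=snap("scene","g4s",(180,180,280,255),8)
gt=t.astype(int).mean(2).astype(int)
for r in(281,284,287,290,293,296):print(r,gt[r,222:238])
print('rows',gt[272:308,228]);
```

```text
[0.4539 0.3068 0.1546] [-0.6093  1.2139 -0.1823]
281 [ 46  46  45  46  42  41  52  42  42  98 161 159 109 103 105  92]
284 [ 57  61  61  62  59  45  55  44  40 102 172 170 110 103 104  91]
287 [ 92 101 105 104  70  45  57  45  42 101 172 171 110 103 104  91]
290 [ 91 102 104 103  71  44  57  44  40 101 173 173 111 102 103  92]
293 [ 91 101 103 102  71  47  60  45  35  64 102 104 103 105 105  92]
296 [ 43  45  45  46  38  43  62  44  40 100 172 171 115 109 110  97]
rows [101 103 103 102 102 102  88  61  50  52  55  55  55  57  56  57  56  59
  57  58  59  60  61  61  62  62  62  61  61 107 110 110 109 109 102 102]
```

View pics/g4.png

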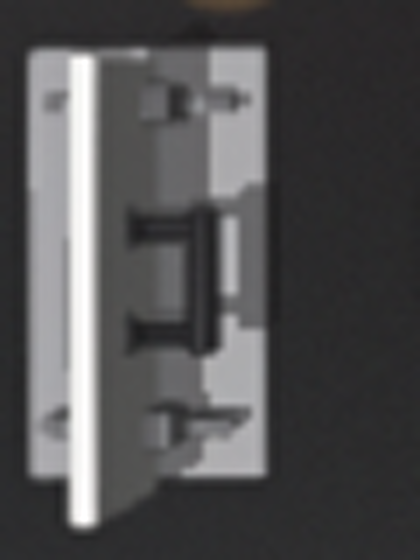

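View pics/g4s.png

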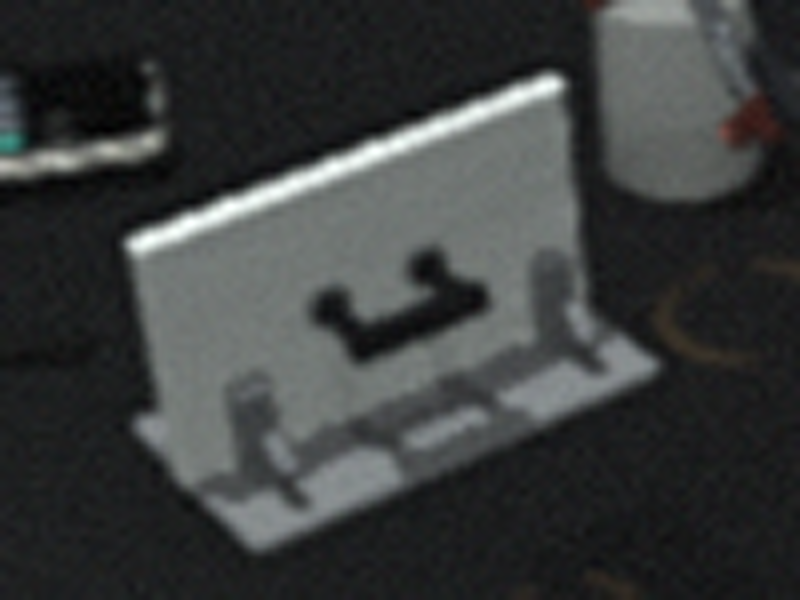

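Run:
```python
from h import *
print(tri((228.4,289.6),(231.8,219.3)))
for z in(.06,.063,.066): print(proj("scene",[.454,.2995,z]),proj("top",[.454,.2995,z]))
print(get_tcp_pos(),get_ee_rot(),get_joint_pos(),tq(42,1)[0])
```

```text
(array([0.4542, 0.2987, 0.0626]), np.float64(0.0025390065094379986))
[[231.2762 219.8731]] [[228.5518 289.227 ]]
[[231.1617 219.0607]] [[228.3285 289.2867]]
[[231.0468 218.2462]] [[228.104  289.3468]]
[0.4532 0.154  0.2634] [-0.2541  0.66    0.6602  0.2529] [-0.1829  0.2049  2.      0.775   1.2232 -2.138 ] [-0.2534  0.6601  0.6601  0.2534]
```

Run:
```python
from h import *
B=np.array([.4542,.2990,.063])
q,z=tq(42,1)
command_gripper(.25)
movel(B-z*.04,v=.2)
movel(B+z*.006,v=.1)
print(movel(B+z*.018,v=.03,until_force=4),get_tcp_pos(),(get_tcp_pos()-B)@z,get_ft_force())
snap("top","g5",(170,220,330,340),5)
command_gripper(0); print(get_grip_width(),get_ft_force(),get_time())
snap("top","g6",(170,220,330,340),5)
```

```text
False [0.4541 0.3111 0.0495] 0.01813394162965572 [ 0.3974 -0.2679 -0.0691]
0.007926086931080458 [ 0.3946 -0.2085  0.3664] 12.15
```

View pics/g6.png

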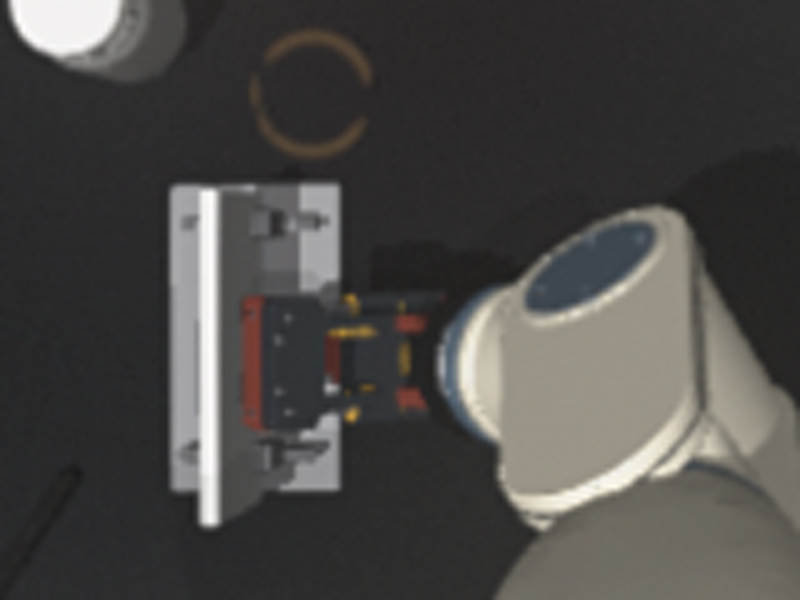

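Run:
```python
from h import *
s=snap("scene","g7",(170,140,290,240),6.5)
print(proj("scene",get_tcp_pos()))
```

```text
[[229.7681 220.9055]]
```

View pics/g7.png

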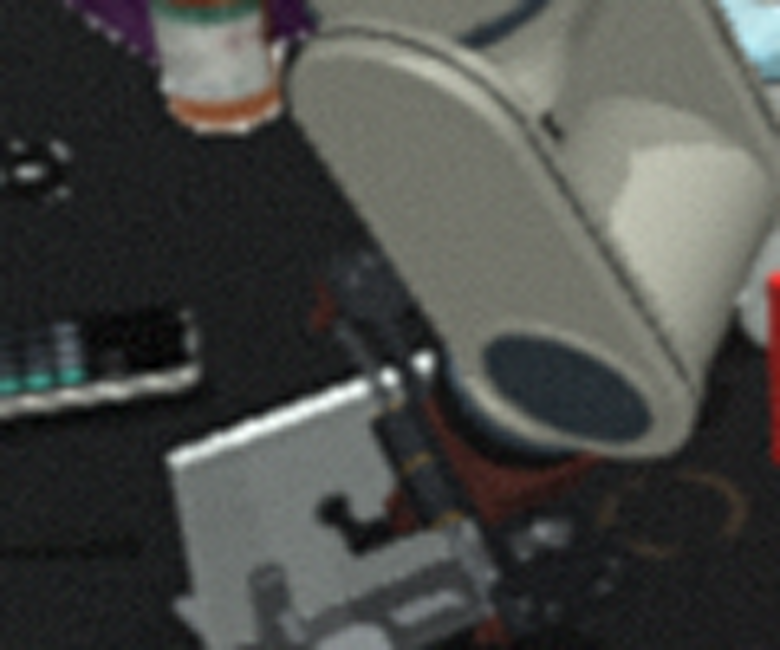

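Run:
```python
from h import *
q,z=tq(42,1)
x=np.array([0,np.cos(np.radians(42)),np.sin(np.radians(42))])
movel(get_tcp_pos()-z*.09,v=.2)
im=snap("scene","x",None)
c=cv2.resize(im[110:230,170:310],None,fx=5.5,fy=5.5,interpolation=cv2.INTER_CUBIC)
t=get_tcp_pos()
for p,col in((t,(0,255,0)),(t-.019*z,(255,255,0)),(t-.08*z,(255,0,255)),(t-.08*z+.089*x,(0,255,255)),(t-.08*z-.089*x,(0,255,255))):
    u=(proj("scene",p)[0]-[170,110]+.5)*5.5; cv2.circle(c,tuple(int(v) for v in u),4,col,1)
cv2.imwrite("pics/g8.png",c)
command_gripper(.25); print(get_grip_width(),t)
im=snap("scene","g9",(170,110,310,230),5.5)
snap("top","g9t",(170,220,330,340),5)
```

```text
0.2516094193226267 [0.4539 0.2511 0.116 ]
```

View pics/g8.png

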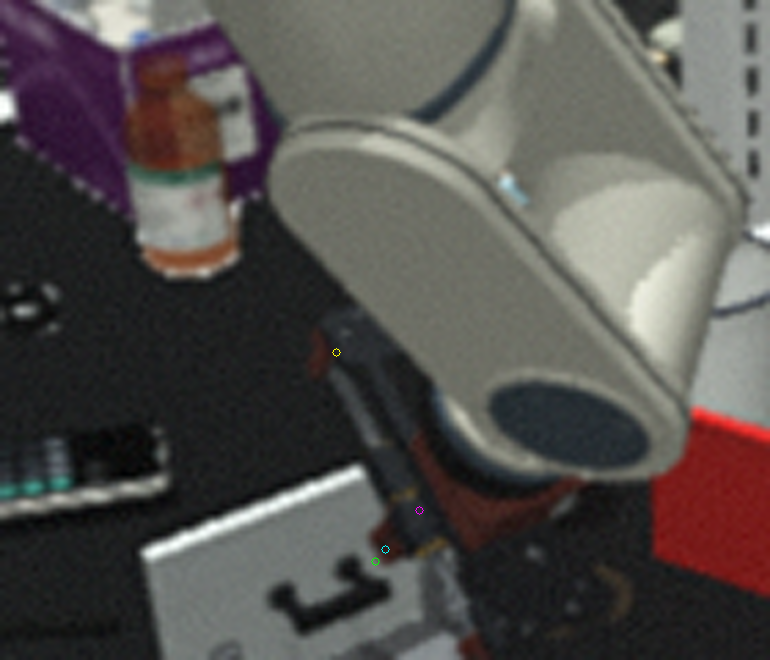

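View pics/g9.png

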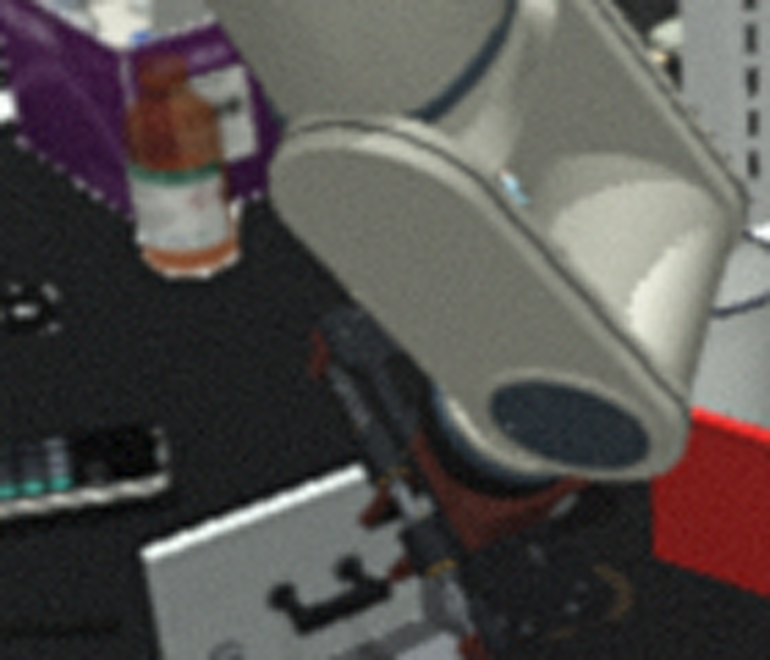

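View pics/g9t.png

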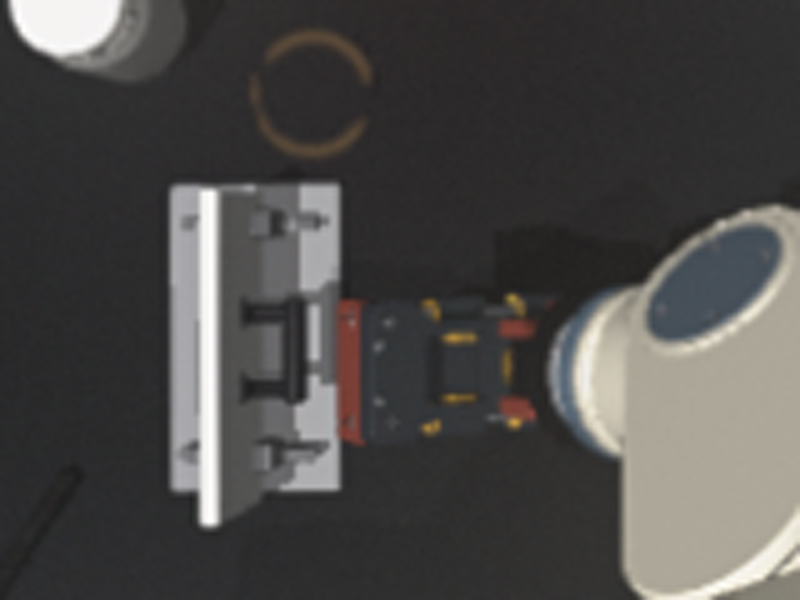

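Run:
```python
from h import *
q,z=tq(42,1)
x=np.array([0,np.cos(np.radians(42)),np.sin(np.radians(42))])
t=np.array([.4539,.2511,.116])
for b in(.08,.1,.12):
    for w in(.089,-.089,.0575): print(b,w,proj("top",t-b*z+w*x),(proj("top",t-b*z+w*x)-[170,220])*5)
print(R.from_quat(np.roll(get_ee_rot(),-1)).as_matrix())
```

```text
0.08 0.089 [[228.2285 293.2485]] [[291.1425 366.2423]]
0.08 -0.089 [[287.0434 290.0655]] [[585.217  350.3275]]
0.08 0.0575 [[239.5399 292.6457]] [[347.6996 363.2286]]
0.1 0.089 [[232.5417 293.6283]] [[312.7087 368.1415]]
0.1 -0.089 [[291.6993 290.3566]] [[608.4964 351.7832]]
0.1 0.0575 [[243.9348 293.0078]] [[369.674  365.0392]]
0.12 0.089 [[236.9832 294.0186]] [[334.9162 370.0928]]
0.12 -0.089 [[296.477  290.6545]] [[632.3849 353.2727]]
0.12 0.0575 [[248.4574 293.3796]] [[392.2868 366.898 ]]
[[-0.      1.     -0.    ]
 [ 0.7431  0.0001  0.6691]
 [ 0.6691 -0.     -0.7431]]
```

Run:
```python
from h import *
q,z=tq(0,1)
move_pose([.454,.17,.10],q)
command_gripper(0)
im=snap("scene","x2",None)
c=cv2.resize(im[150:290,190:330],None,fx=4.2,fy=4.2,interpolation=cv2.INTER_CUBIC)
u=(proj("scene",get_tcp_pos())[0]-[190,150]+.5)*4.2; cv2.circle(c,tuple(int(v) for v in u),4,(0,255,0),1)
cv2.imwrite("pics/g10.png",c)
print(movel([.454,.17,.02],v=.15,until_force=4), movel([.454,.17,-.004],v=.03,until_force=3),get_tcp_pos(),get_ft_force(),get_time())
movel([.454,.17,.06],v=.15)
```

```text
False False [ 0.4541  0.17   -0.004 ] [-0.0521 -0.1865  0.0812] 16.7917
```

View pics/g10.png

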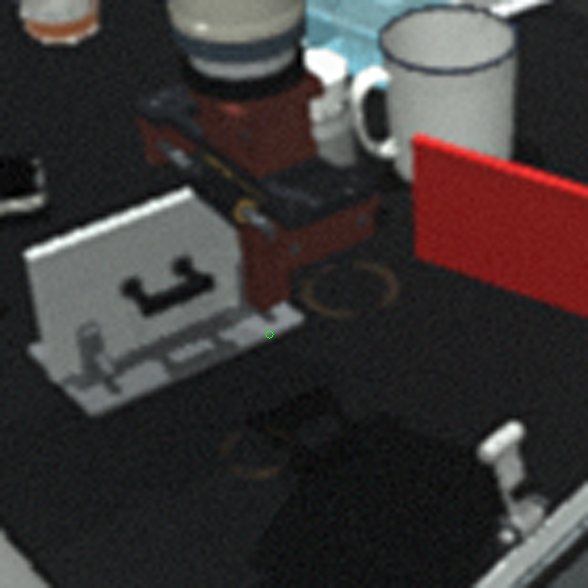

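Run:
```python
from h import *
movel([.454,.17,.0],v=.2)
print(movel([.454,.17,-.045],v=.03,until_force=2),get_tcp_pos(),get_ft_force(),get_time())
movel([.454,.17,.06],v=.15)
im=snap("scene","x3",None)
cv2.imwrite("pics/g11.png",cv2.resize(im[150:290,190:330],None,fx=4.2,fy=4.2,interpolation=cv2.INTER_CUBIC))
```

```text
True [ 0.4539  0.17   -0.0274] [-1.7027 -0.1912  7.8553] 18.75
```

```bash
cat >> h.py <<'E'
K=.0265  # real finger tips lie K short of the reported TCP along tool z (touch test)
E
python3 - <<'E'
from h import *
B=np.array([.4542,.2990,.063])
for a in(36,38,40,42):
    q,z=tq(a,1)
    for d in(.013,.016,.019): print(a,d,inverse_kinematics(B+z*(d+K),q))
for a in(45,50,55,60):
    q,z=tq(a,-1)
    j=inverse_kinematics(B+z*(.016+K),q); print(a,j)
    for yaw in(0,20,40):
     for y in (.12,.18):
      q,z=tq(a-90,-1,yaw)
      j=inverse_kinematics(np.array([.454,y,.04])+z*(.016+K),q); print('end',yaw,y,j)
E
```

```text
36 0.013 [ 0.2411  0.6138  2.0667  1.1814  0.6649 -2.3659]
36 0.016 [ 0.2447  0.6193  2.0656  1.1891  0.6618 -2.3715]
36 0.019 [ 0.2484  0.6248  2.0645  1.1968  0.6587 -2.3771]
38 0.013 [ 0.2239  0.6259  2.0709  1.2259  0.6917 -2.4238]
38 0.016 [ 0.2277  0.6312  2.0698  1.2335  0.6888 -2.4292]
38 0.019 [ 0.2316  0.6366  2.0686  1.2412  0.6858 -2.4346]
40 0.013 [ 0.207   0.6388  2.0745  1.266   0.7201 -2.4776]
40 0.016 [ 0.211   0.6441  2.0733  1.2735  0.7173 -2.4827]
40 0.019 [ 0.2151  0.6493  2.0721  1.2811  0.7146 -2.4879]
42 0.013 [ 0.1905  0.6527  2.0775  1.3019  0.7498 -2.5275]
42 0.016 [ 0.1947  0.6578  2.0763  1.3093  0.7472 -2.5324]
42 0.019 [ 0.199   0.6629  2.075   1.3168  0.7446 -2.5372]
45 [0.171  0.6799 2.0795 1.3559 0.7941 0.5414]
end 0 0.12 None
end 0 0.18 None
end 20 0.12 None
end 20 0.18 None
end 40 0.12 None
end 40 0.18 None
50 [0.1338 0.7205 2.0816 1.417  0.8761 0.444 ]
end 0 0.12 None
end 0 0.18 None
end 20 0.12 None
end 20 0.18 None
end 40 0.12 None
end 40 0.18 None
55 [0.0999 0.7653 2.0798 1.4614 0.9614 0.3625]
end 0 0.12 None
end 0 0.18 None
end 20 0.12 None
end 20 0.18 [ 0.6849  0.6937  1.955  -0.7739  0.8864  2.527 ]
end 40 0.12 None
end 40 0.18 [ 0.7052  0.6581  2.0799 -1.0547  0.7201  2.5036]
60 [0.0697 0.8135 2.0739 1.493  1.0482 0.2937]
end 0 0.12 None
end 0 0.18 None
end 20 0.12 [ 0.5449  0.6377  2.048  -0.8081  0.7455  2.4515]
end 20 0.18 [ 0.645   0.6615  1.9722 -0.717   0.8151  2.4482]
end 40 0.12 [ 0.5475  0.6076  2.1569 -1.104   0.5866  2.4239]
end 40 0.18 [ 0.6584  0.6278  2.0818 -0.967   0.6522  2.381 ]
```

Run:
```python
from h import *
B=np.array([.4542,.2990,.063])
q,z=tq(40,1)
command_gripper(.24)
move_pose(B-z*(.06-K),q)
movel(B-z*(.012-K),v=.12)
print(movel(B+z*(.015+K),v=.04,until_force=4),(get_tcp_pos()-B)@z-K,get_ft_force())
command_gripper(0); print(get_grip_width(),get_ft_force(),get_time())
snap("top","g12",(170,220,330,340),5)
```

```text
False 0.015073330898694063 [-0.2219 -0.307  -0.3433]
0.14975016653309947 [ 0.0572  0.6728 -0.2226] 22.7833
```

View pics/g12.png

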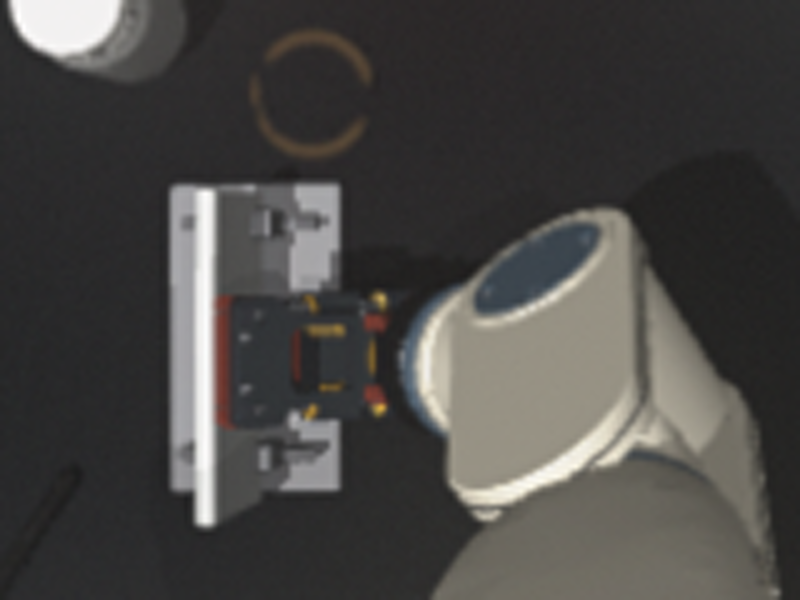

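Run:
```python
from h import *
D=.015+K
B=np.array([.4542,.2990,.063]); q,z=tq(40,1)
movel(B+z*D+[0,0,.02],v=.06); movel(B+z*D+[0,0,.105],v=.15)
print(get_grip_width(),get_ft_force(),get_time())
for a,p,y in((10,[.454,.24,.20],0),(-20,[.454,.19,.19],-6),(-50,[.454,.125,.12],-15)):
    q,z=tq(a,1,y); move_pose(np.array(p)+z*D,q)
print(get_grip_width(),get_ft_force(),get_time())
snap("top","p1",(190,200,350,320),5); snap("scene","p1s",(170,120,330,240),5)
```

```text
0.1487241211636752 [ 0.0756 -0.306  -3.6528] 24.0333
0.15197574632540944 [ 0.4201 -0.141  -3.4687] 25.9417
```

View pics/p1.png

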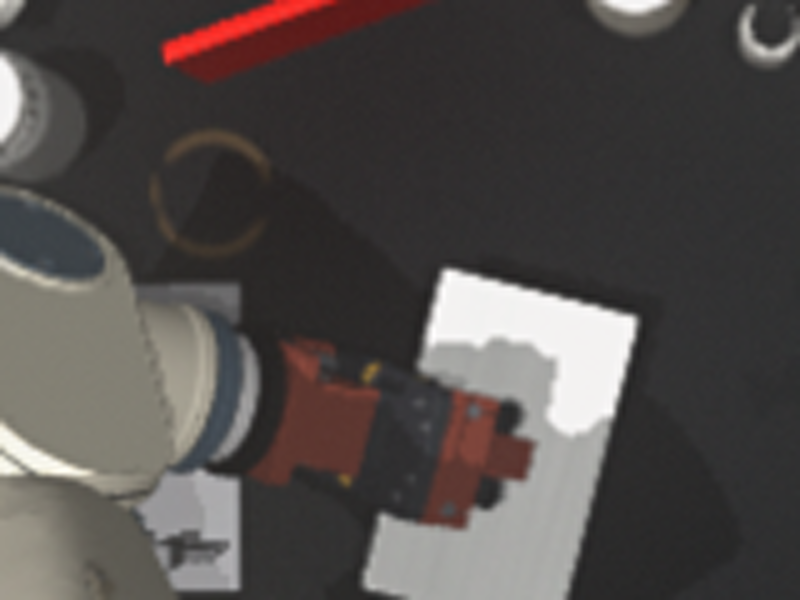

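View pics/p1s.png

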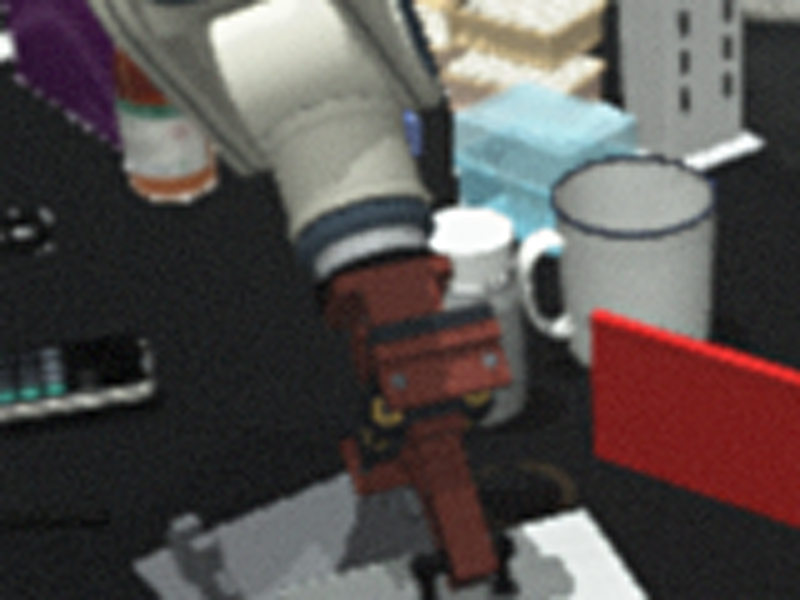

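Run:
```python
from h import *
D=.015+K
q,z=tq(-50,1,-15)
movel(np.array([.454,.125,.055])+z*D,v=.1)
print(movel(np.array([.454,.125,.034])+z*D,v=.03,until_force=3),get_tcp_pos()-z*D,get_ft_force())
command_gripper(.24); print(get_grip_width(),get_ft_force())
movel(get_tcp_pos()-z*.05,v=.06); print(get_ft_force()); movel(get_tcp_pos()-z*.05+[0,0,.05],v=.15)
wait(.2)
print(get_time()); snap("top","p2",(190,200,350,320),5); snap("scene","p2s",(170,160,330,280),5)
```

```text
True [0.4538 0.1244 0.0392] [ 1.351  -2.5747  1.6578]
0.24298663380512772 [ 0.0986  0.4454 -0.0986]
[-0.5853 -0.0726  0.1734]
29.6917
```

View pics/p2.png

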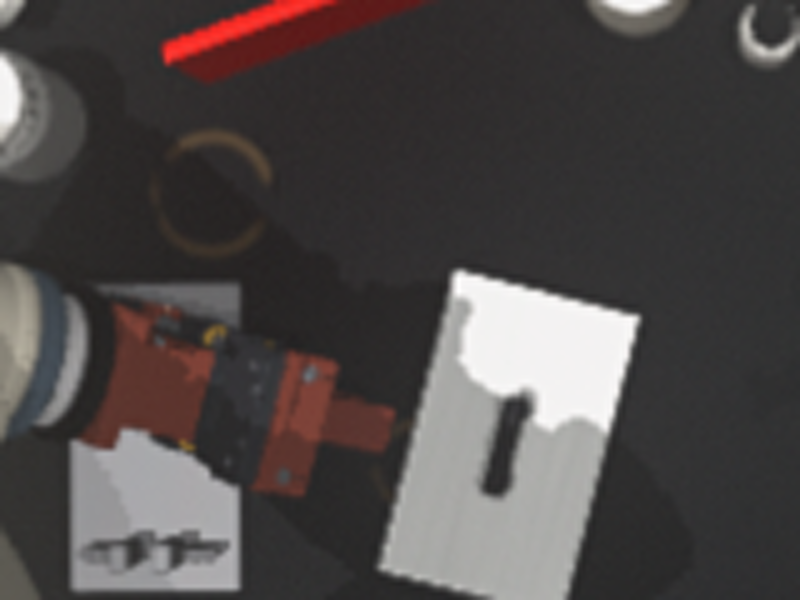

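View pics/p2s.png

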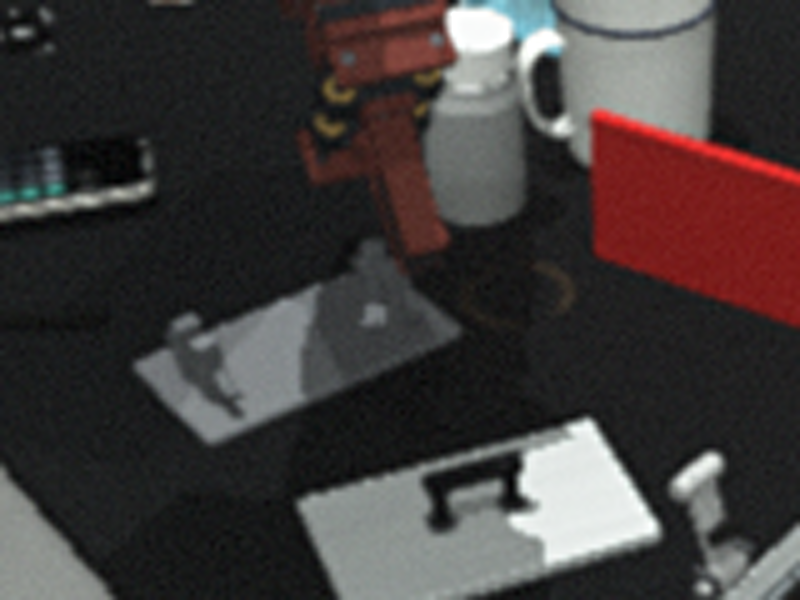

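Run:
```python
from h import *
print("bar top cam",onz("top",[[291.0,288.2]],.046))
im=snap("top","x4").astype(int)
g=im.mean(2); m=np.zeros(g.shape,np.uint8); m[235:335,262:330]=(g[235:335,262:330]>100)
r,w,c=rect("top",cv2.morphologyEx(m,cv2.MORPH_CLOSE,np.ones((9,9))),.010); print(r)
s=snap("scene","x5").astype(int).mean(2)
m=np.zeros(s.shape,np.uint8); m[235:330,225:305]=s[235:330,225:305]>90
r,w,c=rect("scene",cv2.morphologyEx(m,cv2.MORPH_CLOSE,np.ones((9,9))),.010); print(r)
cv2.imwrite("pics/m.png",m*255)
# IK for place
for yaw in(14,):
    for p in([.454,.1245,.04],[.505,-.1715,.2],[.505,-.1715,.111]):
      for yw in(-15,yaw,):
        for sg in(1,-1):
          th=np.radians(yw + (90 if yw==-15 else 0)); x=sg*np.array([np.cos(th),np.sin(th),0])
          print(p,yw,sg,inverse_kinematics(np.array(p)-[0,0,.015+K],quat(x,[0,0,-1])))
```

```text
bar top cam [[0.4551 0.1256 0.046 ]]
((453.4420166015625, 127.30079650878906), (112.3498764038086, 180.44461059570312), 75.4358901977539)
((461.5446472167969, 116.96926879882812), (119.2189712524414, 202.4795684814453), 75.88516998291016)
[0.454, 0.1245, 0.04] -15 1 [ 0.2424  0.5464  2.0657 -0.      0.5294 -1.0666]
[0.454, 0.1245, 0.04] -15 -1 [ 0.2424  0.5464  2.0657 -0.      0.5294  2.075 ]
[0.454, 0.1245, 0.04] 14 1 [ 0.2424  0.5464  2.0657 -0.      0.5294 -0.002 ]
[0.454, 0.1245, 0.04] 14 -1 None
[0.505, -0.1715, 0.2] -15 1 [-0.3497  0.3377  1.8618 -0.      0.9421 -1.6587]
[0.505, -0.1715, 0.2] -15 -1 [-0.3497  0.3377  1.8618 -0.      0.9421  1.4829]
[0.505, -0.1715, 0.2] 14 1 [-0.3497  0.3377  1.8618 -0.      0.9421 -0.594 ]
[0.505, -0.1715, 0.2] 14 -1 None
[0.505, -0.1715, 0.111] -15 1 [-0.3497  0.4749  1.912  -0.      0.7547 -1.6587]
[0.505, -0.1715, 0.111] -15 -1 [-0.3497  0.4749  1.912  -0.      0.7547  1.4829]
[0.505, -0.1715, 0.111] 14 1 [-0.3497  0.4749  1.912  -0.      0.7547 -0.594 ]
[0.505, -0.1715, 0.111] 14 -1 None
```

View pics/m.png

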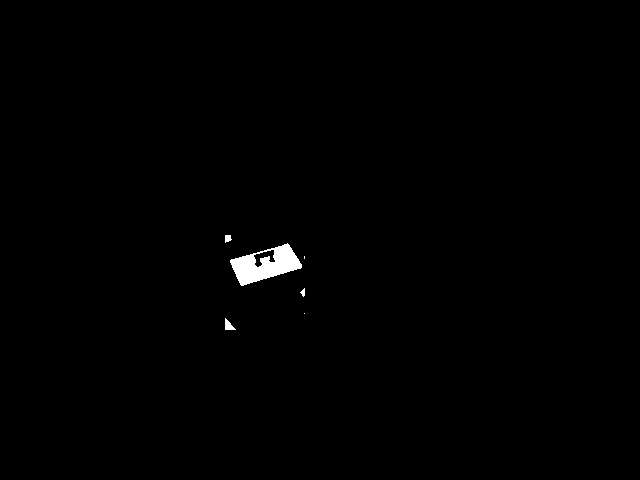

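Run:
```python
from h import *
D=.017+K
def qd(th): th=np.radians(th); return quat([np.cos(th),np.sin(th),0],[0,0,-1])
B=np.array([.4538,.1244,.040])
command_gripper(.5)
move_pose(B+[0,0,.06-K],qd(75.4))
print(movel(B-[0,0,D],v=.1,until_force=5),get_tcp_pos())
command_gripper(0); print(get_grip_width(),get_ft_force(),get_tcp_pos())
movel(B+[0,0,.17-D],v=.2); print(get_ft_force(),get_grip_width())
C=np.array([.505,-.1716])
move_pose([C[0],C[1],.21-D],qd(14)); 
movel([C[0],C[1],.145-D],v=.15); print(get_tcp_pos(),get_time())
im=snap("top","c1",(345,225,465,315),6.6667); snap("scene","c1s",(280,220,440,340),5)
```

```text
False [ 0.4541  0.1246 -0.0033]
0.15186249238854543 [-1.3273  0.4522  4.3953] [ 0.4541  0.1245 -0.0032]
[-1.0928  0.905  -2.9464] 0.15297291585973927
[ 0.5055 -0.171   0.1018] 35.5417
```

View pics/c1.png

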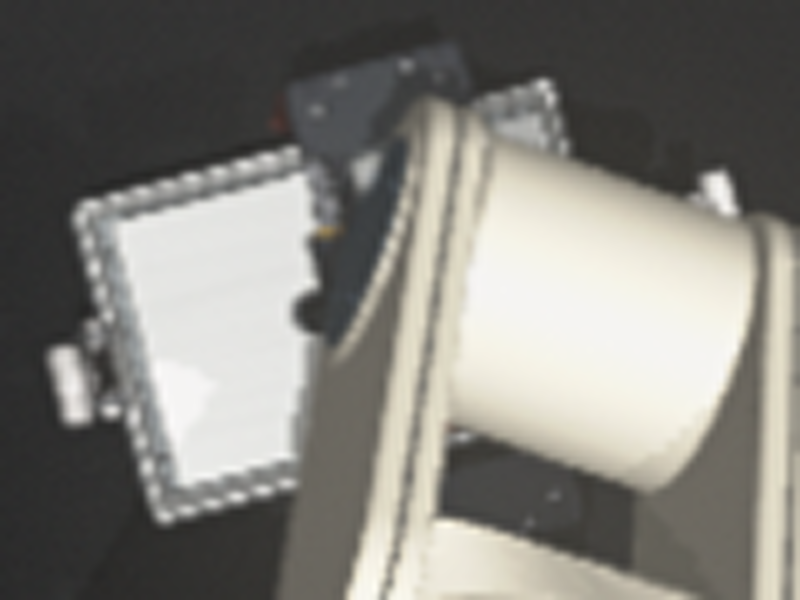

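View pics/c1s.png

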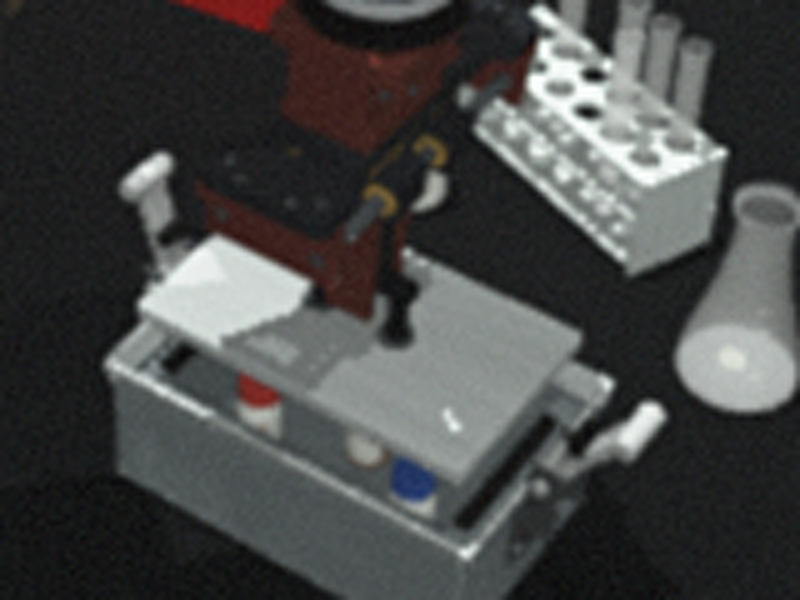

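Run:
```python
from h import *
k=800/120
T=lambda a:(345+a[0]/k-.43,225+a[1]/k-.43)
S=lambda a:(280+a[0]/5-.4,220+a[1]/5-.4)
yd=np.array([np.cos(np.radians(104)),np.sin(np.radians(104))]);xd=np.array([np.cos(np.radians(14)),np.sin(np.radians(14))])
L=onz("top",[T((118,220)),T((180,490))],.115)[:,:2]; print(L,np.hypot(*(L[0]-L[1])),np.degrees(np.arctan2(*(L[0]-L[1])[::-1])))
cl=L.mean(0)-yd*.09; print("lid c top",cl)
W1=onz("top",[T(a) for a in((75,205),(548,80),(632,398),(158,522))],.083)[:,:2]; print("ch",W1.mean(0),"diff x,y in chamber:",(cl-W1.mean(0))@xd,(cl-W1.mean(0))@yd)
l=onz("scene",[S(a) for a in((143,302),(222,238),(583,333),(466,470))],.115)[:,:2]
print("scene lid",l,l.mean(0),np.hypot(*(l[0]-l[3])),np.hypot(*(l[0]-l[1])),np.hypot(*(l[2]-l[3])),np.hypot(*(l[1]-l[2])))
W2=onz("scene",[S(a) for a in((265,215),(612,385),(468,555),(107,362))],.083)[:,:2]
print("ch",W2.mean(0),"diff",(l.mean(0)-W2.mean(0))@xd,(l.mean(0)-W2.mean(0))@yd)
print(get_tcp_pos(),get_ft_torque())
```

```text
[[ 0.5388 -0.07  ]
 [ 0.4307 -0.0936]] 0.11064987011428615 12.290932478879121
lid c top [ 0.5065 -0.1691]
ch [ 0.5051 -0.1701] diff x,y in chamber: 0.0016166637106162871 0.0006382232074190772
scene lid [[ 0.4341 -0.0989]
 [ 0.4924 -0.0877]
 [ 0.5801 -0.2455]
 [ 0.4771 -0.2718]] [ 0.4959 -0.176 ] 0.17817609541901536 0.05931057646174719 0.10626075211358113 0.18053649093608398
ch [ 0.5043 -0.1752] diff -0.008267625005992462 0.0012873573076260909
[ 0.506  -0.1716  0.1026] [-0.0933  0.0661 -0.0247]
```

Run:
```python
from h import *
D=.017+K
C=np.array([.505,-.1716])-.002*np.array([np.cos(np.radians(14)),np.sin(np.radians(14))])
movel([C[0],C[1],.130-D],v=.08); print(get_ft_force())
r=movel([C[0],C[1],.1085-D],v=.025,until_force=3.5); print(r,get_tcp_pos()[2]+D,get_ft_force(),get_ft_torque(),get_time())
```

```text
[ 0.7655 -0.0306 -3.1012]
True 0.11042517310612605 [ 0.3246 -0.5997  5.0369] [-0.0795 -0.0417  0.0122] 36.7083
```

Run:
```python
from h import *
command_gripper(.5); p=get_tcp_pos(); print(get_ft_force())
movel([p[0],p[1],p[2]+.09],v=.12); wait(.1)
q=get_ee_rot(); move_pose([.43,.08,.26],q)
command_gripper(0)
im=snap("top","c2",(345,225,465,315),6.6667); snap("scene","c2s",(280,220,440,340),5);print(get_time(),get_ft_force())
```

```text
[-0.5229  0.1461  0.1725]
40.3583 [-0.29    0.3071  0.1254]
```

View pics/c2.png

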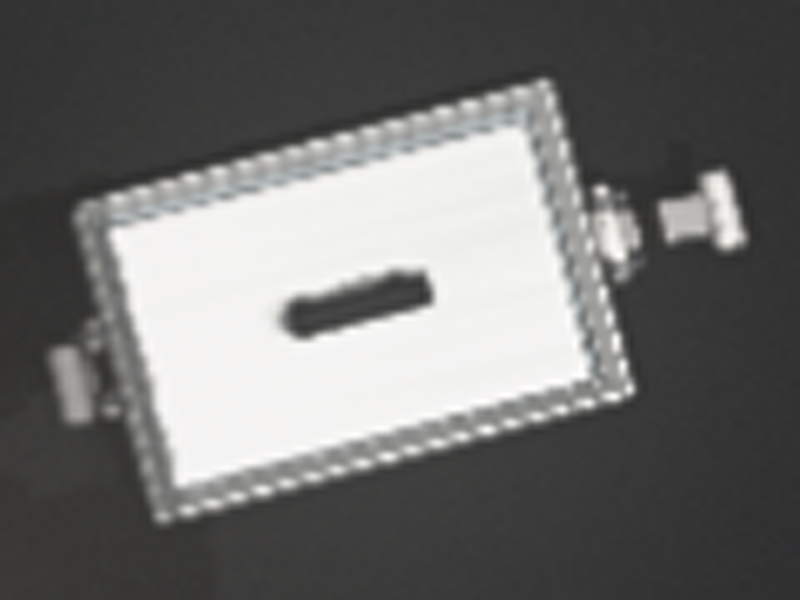

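View pics/c2s.png

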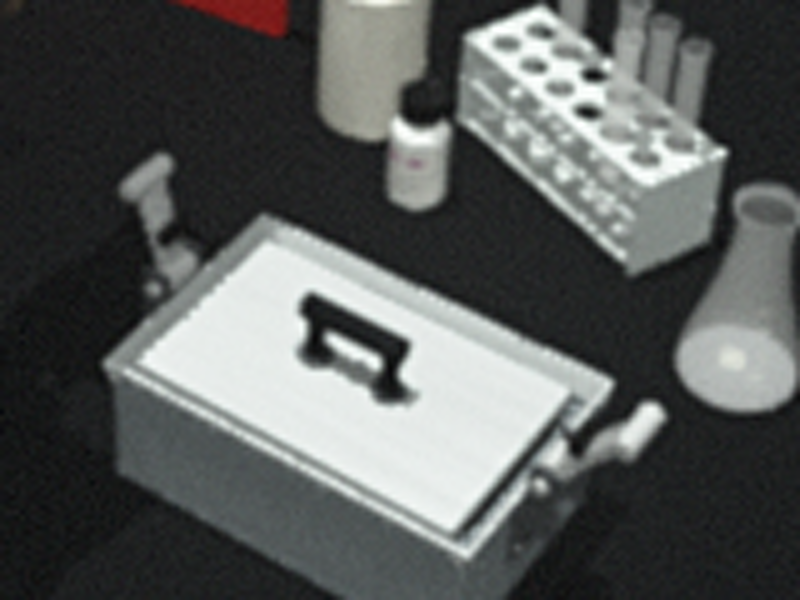

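```bash
cat >> h.py <<'E'
def qd(th): th=np.radians(th); return quat([np.cos(th),np.sin(th),0],[0,0,-1])
C0=np.array([.5045,-.1716]); YD=np.array([np.cos(np.radians(104)),np.sin(np.radians(104))])
def at(y,z): # TCP target so that the real tip is at chamber (0,y), height z
    p=C0+YD*y; return [p[0],p[1],z-K]
def lever(s,y0,ztip):
    movel(at(s*y0,.19),v=.25)
    print(movel(at(s*y0,ztip),v=.15,until_force=6),get_ft_force())
    print(movel(at(s*.097,ztip+.005),v=.08,until_force=35),get_tcp_pos(),get_ft_force())
    p=get_tcp_pos(); movel([p[0],p[1],.17-K],v=.2)
E
python3 - <<'E'
from h import *
for y in(.15,-.168,-.06): print(inverse_kinematics(at(y,.19),qd(14)))
move_pose(at(.15,.20),qd(14))
lever(1,.150,.125)
snap("scene","l1",(280,220,440,340),5); print(get_time())
E
```

```text
[-0.081   0.2391  1.992  -0.      0.9105 -0.3253]
[-0.5691  0.4793  1.6194 -0.      1.0429 -0.8135]
[-0.4378  0.3788  1.7836 -0.      0.9792 -0.6822]
False [ 0.006  -0.5071 -0.3073]
False [ 0.4804 -0.0774  0.1038] [-2.3003  5.057  -0.3384]
43.0333
```

View pics/l1.png

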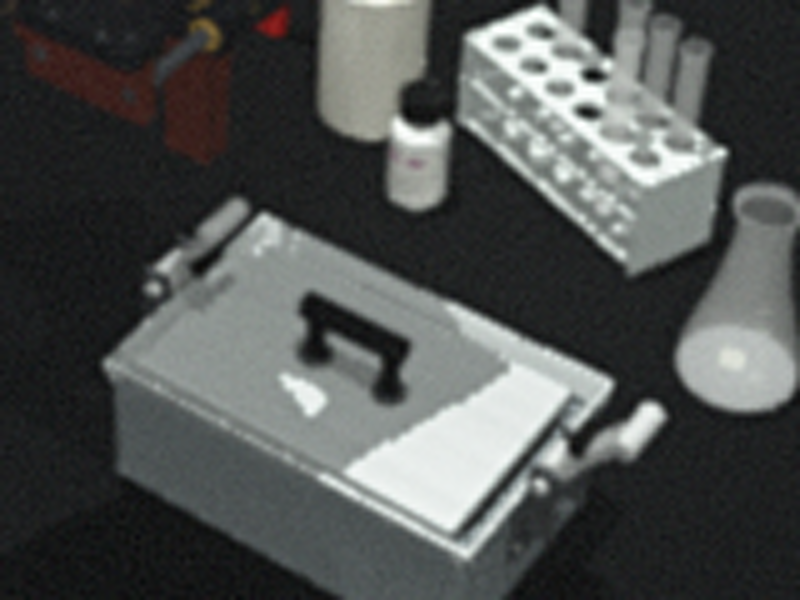

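Left lever is swung inward (cross bar near (235,215), about 1 rad). Now press it home.

```bash
cat >> h.py <<'E'
def press(s):
    movel(at(s*.072,.165),v=.2)
    print(movel(at(s*.068,.128),v=.1,until_force=30),get_ft_force())
    print(movel(at(s*.055,.088),v=.06,until_force=28),get_tcp_pos()[2]+K,get_ft_force())
    p=get_tcp_pos(); movel([p[0],p[1],.19-K],v=.2)
E
python3 - <<'E'
from h import *
press(1); print(get_time())
movel(at(-.16,.20),v=.3)
lever(-1,.170,.118)
snap("scene","l2",(280,220,440,340),5); print(get_time())
E
```

```text
True [ 0.1083 -6.6287  9.4721]
True 0.1333678461829923 [ 2.3746 -4.8766  7.0849]
44.4167
False [-0.189   0.4826  0.7124]
False [ 0.5301 -0.2674  0.0983] [ 1.9641 -6.5573  1.9826]
47.6917
```

View pics/l2.png

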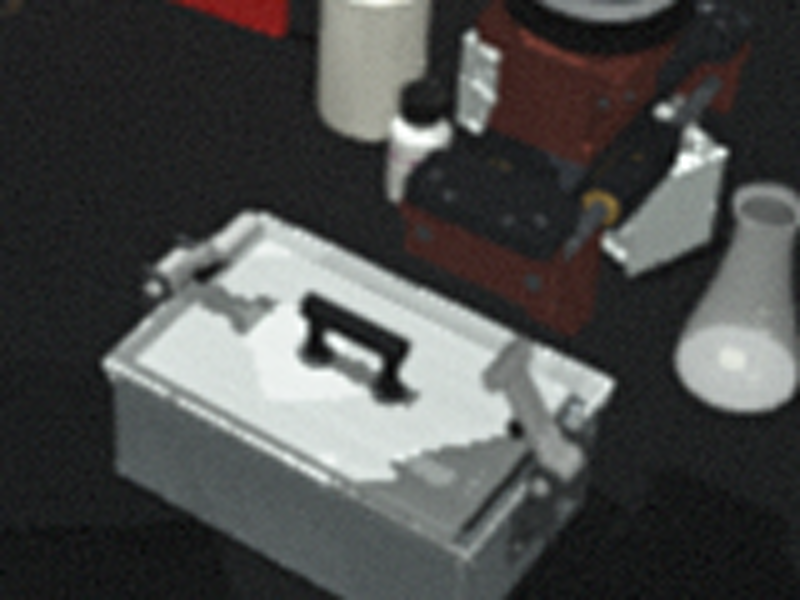

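```bash
cat >> h.py <<'E'
def press(s):
    movel(at(s*.070,.150),v=.2)
    f=[]
    for y,z in((.068,.132),(.065,.122),(.061,.112),(.057,.102),(.055,.0965)):
        r=movel(at(s*y,z),v=.06,until_force=60); f.append((r,round(float(get_tcp_pos()[2]+K),4),get_ft_force().round(1).tolist()))
    for i in range(2):
        r=movel(at(s*.055,.089),v=.03,until_force=22); f.append((r,round(float(get_tcp_pos()[2]+K),4),get_ft_force().round(1).tolist()))
    print(*f,sep="\n")
    p=get_tcp_pos(); movel([p[0],p[1],.17-K],v=.2)
E
python3 - <<'E'
from h import *
press(-1); print(get_time())
snap("scene","l3",(280,220,440,340),5)
E
```

```text
(False, 0.1337, [-3.3, 16.4, 23.3])
(False, 0.1244, [-7.6, 40.1, 41.1])
(False, 0.1122, [-3.1, 5.4, 8.7])
(False, 0.1017, [-0.5, 0.4, 1.2])
(False, 0.0965, [0.0, -0.3, 2.7])
(True, 0.0922, [-3.4, 2.2, 13.9])
(False, 0.0915, [-7.4, 3.8, 28.0])
50.7833
```

View pics/l3.png

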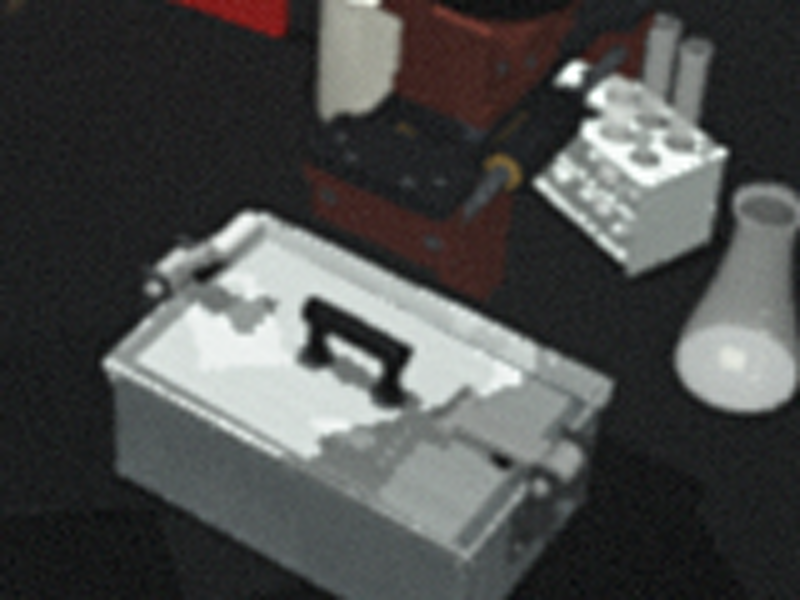

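Run:
```python
from h import *
movel(at(.065,.17),v=.3)
press(1); print(get_time())
p=get_tcp_pos(); movel([p[0],p[1],.2],v=.25); move_pose([.43,.12,.26],get_ee_rot())
snap("top","e1",(345,225,465,315),6.6667);snap("scene","e1s",(280,220,440,340),5); print(get_time())
```

```text
(False, 0.1326, [0.1, -3.5, 6.5])
(False, 0.1238, [4.1, -5.9, 11.2])
(False, 0.1133, [3.9, -4.2, 7.2])
(False, 0.1026, [1.4, -2.4, 4.3])
(False, 0.0968, [2.7, -0.9, 4.3])
(True, 0.092, [-3.5, 0.0, 14.9])
(True, 0.092, [-4.1, -0.5, 16.5])
54.35
55.825
```

View pics/e1.png

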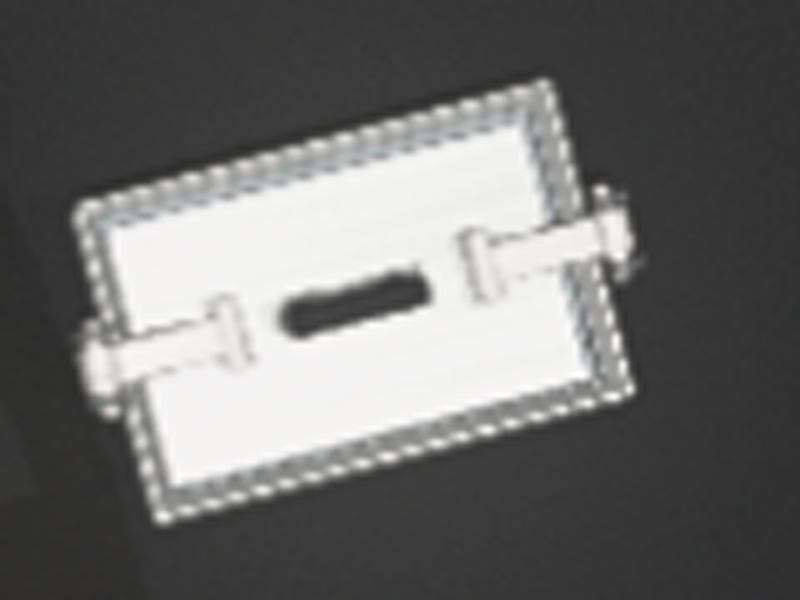

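View pics/e1s.png

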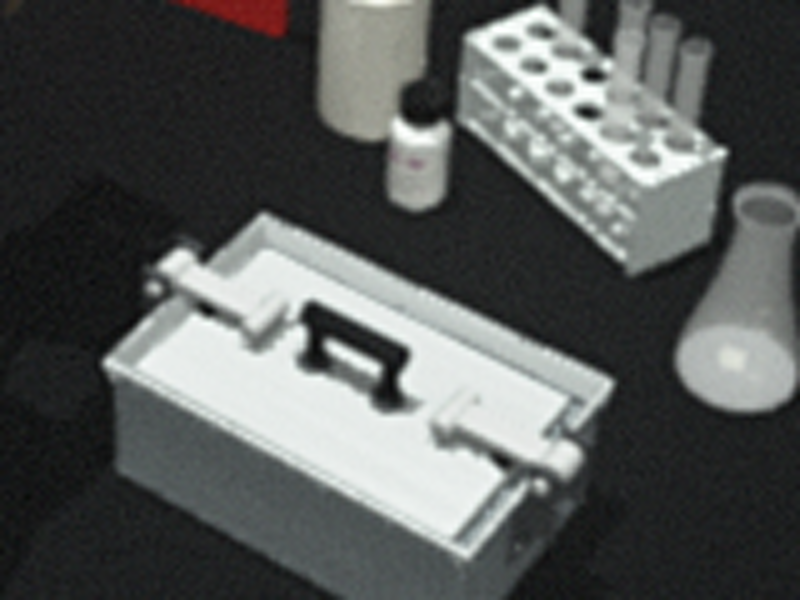

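Run:
```python
from h import *
k=800/120
T=lambda a:(345+a[0]/k-.43,225+a[1]/k-.43)
S=lambda a:(280+a[0]/5-.4,220+a[1]/5-.4)
print("L",tri(T((233,332)),S((267,312))));print("R",tri(T((480,265)),S((456,415))))
for y in(.054,-.054):
    for th in(0,.1,.2):
        yy=np.sign(y)*(.109-.055*np.cos(th)); p=np.r_[C0+YD*yy,.088+.055*np.sin(th)]
        print(y,th,((proj("scene",p)[0]-[280,220]+.4)*5).round(1),((proj("top",p)[0]-[345,225]+.43)*k).round(1))
print("handle",onz("top",[T((360,300))],.108), C0)
```

```text
L (array([ 0.4935, -0.1197,  0.088 ]), np.float64(0.0016228263723289062))
R (array([ 0.5203, -0.2236,  0.082 ]), np.float64(0.002458956449383729))
0.054 0 [261.4 313.5] [233.1 335.6]
0.054 0.1 [261.2 305.1] [234.3 336.1]
0.054 0.2 [260.  296.2] [234.1 336.9]
-0.054 0 [450.8 409.4] [486.3 269.4]
-0.054 0.1 [452.1 401.4] [489.9 269.2]
-0.054 0.2 [454.5 393.8] [494.7 268.7]
handle [[ 0.5058 -0.1681  0.108 ]] [ 0.5045 -0.1716]
```

Both cross bars fit θ≈0 (L z = 88 mm, R z = 82 mm ± a few mm). The handle centre is within about 2–3 mm of the seat centre, so I'm handing it in.

Run:
```python
from h import *
print(get_ft_force(),get_time()); job_done(); print(get_time())
```

```text
[-0.1138 -0.3255 -0.4587] 55.825
the job is handed in; nothing more can be done
the job is handed in; nothing more can be done
```

The job is handed in at 55.8 s of the 72 s limit. The lid was lifted out, laid flat on the worktop handle up and let go. I then picked it up again by the handle, set it inside the chamber lip and let go, and pressed both levers home. `job_done()` gives no verdict, so the results below are my own checks.

**Last checks**
- **Levers:** in both views the cross bars lie level over the lid. Left measured 88 mm high; right measured 82 mm, where 88 mm is home. The 6 mm gap on the right is more than I would like, but it is low rather than raised. Both presses stopped at the same tip height, about 92 mm.
- **Lid:** it looks seated inside the lip and level, but I only judged level by eye. The handle centre is 2 mm from the seat centre measured in the top camera, or about 4 mm from the position I used for the robot. The limit is 7 mm.
- **Bystanders:** I saw no shift in the film roll, dropper bottle or flask, and the arm stayed clear of the plastic bottle. I did not re-measure any of them.
- **Robot:** clear of everything at hand-in, with no meaningful force on the tool.

**What went wrong or disagreed**
- **First two grasps missed:** a touch test on the worktop showed the real fingertips about 26.5 mm short of the reported tool point. I corrected for this from then on.
- **First left press stopped early:** it hit its force stop on an impact spike, so I repeated it more slowly and it reached home.
- **Chamber position:** the two cameras differed by about 5 mm in y. I used a position close to the top camera's value, adjusted by what the lid showed in the grip.

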